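Unlock the bar's cash box and hold the key turned

TASK

Open the cash box on the back bar: push the dust cover on its top to the side by its thumb tab until it clicks open and stays, then take the key with the square head from the key stand and push it fully home into the keyhole, wiggling it a little where the pins stick. Turn the key a quarter turn clockwise and finish while still gripping it there, because the lock springs back when the key is let go. Leave the round-headed key in the stand and do not disturb the glasses and bar tools.

Things in the scene. Friction and masses are not known exactly. Their poses are not given: they have to be found in the camera images.
- keyhole (a point): Centre of the key slot's mouth, in the top of the brass lock cylinder on the cash box, 74 mm above the work surface; z up. Slot straight down, 6.5 mm wide (x), 15.5 mm long (y), chamfered, over 30 mm deep. Frame turns with the lock. Two spring pins stick out of the slot's ends 10 and 21 mm down: each sticks and takes 10 to 15 N of straight push, less with a small wiggle along y.
- cash_box: Grey steel box, 150 (x) x 170 (y) x 70 mm, fixed to the surface; origin at the centre of its underside, keyhole at 20 mm along its -y. Turned up to 0.3 rad. On top, two low steel rails (12 mm high, 28 mm either side of the keyhole) guide the dust cover along y.
- thumb_tab (a point): Centre of the dark thumb tab on the steel dust cover (50 x 46 x 3 mm plate, top 80 mm above the work surface). Tab 10 mm thick (y), 36 mm wide (x), top at 99 mm; this point is 90 mm up. The cover opens along this frame's +y (robot's left). Shut, this point is 16 mm from the keyhole along +y, and the tab face to push, facing -y, 11 mm from it; it has clear plate beneath it.
- dust_cover (a joint): Slide of the dust cover in m: 0 shut over the keyhole, 0.045 open at the stop. It slides with about 1 N; a spring detent resists from 0.033 on (about 7 N), is passed at 0.038, then pushes it on towards 0.043 and holds it open; shutting it again takes about as much force.
- lock (a joint): Turn of the lock cylinder in rad: 0 at rest, growing clockwise seen from above, stop at 1.6 (a quarter turn is 1.57). A light spring (up to 0.1 N m) turns it back to 0 when let go. The key has about 0.1 rad of play in the slot.
- box_key_grip (a point): Centre of the square steel head, 10 thick (x) x 34 (y) x 30 mm high, of the upright key, z up. 33 mm below it is the shoulder (neck 9 x 20 mm above it); below that the blade, 30 mm long, 5 thick (x), 14 wide (y), round tip, fits either way round. Starts in either socket of the stand, this point 73 mm above the work surface. Fully home it is 33 mm above the keyhole. 60 g.
- spare_key_grip (a point): Centre of the round head (34 mm across, 10 mm thick along x) of another key, with a shorter blade, in the other socket of the key stand: not for this lock, to be left standing there. 73 mm above the work surface.
- key_stand: Wooden block 60 (x) x 130 (y) x 40 mm, fixed to the surface, turned up to 0.3 rad; origin at the centre of its underside. Sockets at 30 mm along its +y and -y hold the two keys upright, heads flat along y, shoulders on its top.
- jigger: Bystander: steel double-cone jigger, 43 x 43 x 76 mm, loose on the surface; origin at the centre of its underside.
- goblet: Bystander: small stemmed goblet glass, 53 x 53 x 114 mm, loose on the surface; origin at the centre of its underside.
- tumbler: Bystander: plain water tumbler, 64 x 64 x 84 mm, loose on the surface; origin at the centre of its underside.
- cork: Bystander: upright wine cork, 22 x 22 x 42 mm, loose on the surface; origin at the centre of its underside.

How it is judged (in metres and radians):
On the way, in this order (a step that is already met when the one before it is completed fails the run):
1. the dust cover is pushed open until its detent holds it (value of joint dust_cover above 0.04 m), for 0.2 s.
2. the square-headed key is pushed fully home in the lock, before it is turned (z of box_key_grip in the frame of keyhole below 0.037 m and horizontal distance between box_key_grip and keyhole below 0.004 m and angle between box_key_grip's own z axis and vertical below 0.12 rad and value of joint dust_cover above 0.04 m and value of joint lock below 0.35 rad), for 0.1 s.
3. the key is turned a quarter turn clockwise, in the fingers (z of box_key_grip in the frame of keyhole below 0.037 m and horizontal distance between box_key_grip and keyhole below 0.004 m and angle between box_key_grip's own z axis and vertical below 0.12 rad and contact force between the fingers and box_key above 1 N and value of joint lock above 1.25 rad), for 0.3 s.
At the end, for the whole second after the job is handed in: The fingers still grip the square-headed key, upright and home (within 4 mm) in the lock, and keep the lock turned over 1.25 rad and still; the cover is open beyond 40 mm; the round-headed key is within 15 mm and the loose glasses and tools within 40 mm of where they stood (all of step 3 and value of joint dust_cover above 0.04 m and velocity of joint lock between -0.15 and 0.15 rad/s and distance of spare_key_grip from where it was at the start of the episode below 0.015 m and distance of each of jigger, goblet, tumbler, cork from where it was at the start of the episode below 0.04 m); the arm keeps its last pose, push and grip.
It fails at once if a bystander is knocked (moved more than 40 mm) (distance of any of jigger, goblet, tumbler, cork from where it was at the start of the episode above 0.04 m).
It fails at once if the round-headed key is taken out of the stand (distance of spare_key_grip from where it was at the start of the episode above 0.02 m).
It also fails if it takes over 59 s, if anything falls off the work surface, if the arm or the gripper's body presses on something with over 40 N, if the wrist force passes 120 N, or if a joint passes its speed limit or range.

ROBOT

A 6-joint arm with a two-finger parallel gripper is mounted at the origin on a cart in front of the work surface, level with it; the furniture and walls round the work are solid. World frame = base frame: x ahead of the robot, y to its left, z up, the work surface at z = 0. Lengths are in m, angles in degrees, forces in N, time in s.
With the tool pointing down it reaches from about 0.35 to 0.85 m from the base axis. Payload 8.1 kg.
Tool frame: the origin (TCP) lies midway between the tips of the shut fingers; the grasp point (between the pads) lies 19 mm behind it; z points along the fingers, x is the direction in which the jaws open and shut, and the axes are right-handed (so a half turn about z gives the same grasp; the last joint's range is limited). The gripper opens to 93 mm and grips with 3 to 60 N. Pads are 15 mm wide; open, the fingers measure 128 mm over their backs; the gripper's body (75 mm by 188 mm) begins 65 mm behind the grasp point.
Start: joints at [72.342, 7.471, 85.268, -0, 87.261, -4.893], TCP at [0.133, 0.585, 0.219] pointing down, gripper open.
Joint ranges: [-169.43, 169.43], [-51.17, 129.36], [1.28, 143.12], [-76.62, 256.62], [0, 156.53], [-152.29, 152.29]. Speed limits (degrees/s): [136.94, 136.94, 159.86, 180, 180, 180].

INTERFACE

Orientations are given as [roll, pitch, yaw] about the fixed x, y, z axes, in that order (R = Rz(yaw) Ry(pitch) Rx(roll)).
In Python, from workcell import ctrl gives the robot as it stands.
- The arm moves only by the shell command python3 -m creep 'ROWS'. ROWS is JSON, a list of rows, each a list of 7 numbers: the opening, from 0 (shut) to 1 (fully open), then the shift along the tool's x, y, z in mm, then the turn, a rotation vector about the tool's x, y, z in degrees. A call has 1 to 10 rows; each row shifts and turns the pose as measured when the row begins, along the tool's axes as they then stand; what a row does not reach is not made up. A row lasts 1/12 s, in which the tool goes at most 41.7 mm and 7.16 degrees, less where a joint would pass 70% of its speed; a pose out of reach is approached as far as the arm can. A call is refused whole if a number of a shift passes 41.7 or a number of a turn 7.16, either way. A call with a gripper value outside its range is refused whole. The fingers move at their own pace and stop on an object; the grip force is fixed at half the most. Time passes only in rows, so rows that do not move let the fingers close. It gives the time, the measured TCP pose, the force and the opening at its end, in the units of the state.
- ctrl.get_state(): the state, without advancing time (a new reading comes with each control period).
- ctrl.camera(name): name is "scene" or "top" or "wrist"; returns a dict with "image" (400x640x3 uint8, red, green, blue), "depth" (400x640 float32, m along the optical axis (not along the pixel's ray), 0 where there is no reading), "fx", "fy", "cx", "cy" (pixels), "k1" (the pictures are not rectified: a ray, as slopes to the right and down, at radius r is drawn at 1 + k1 r^2 times it, then the intrinsics apply), "R" (3x3) and "t" (3): a world point X has camera coordinates R X + t. Camera axes: x right, y down, z forward; pixel columns grow to the right and rows downward; lengths in m; the calibration is good to about 2 mm. A picture is of the moment at which its call begins.
- ctrl.hand_in(): hands the job in, once; it reports no verdict.
The state is a dict: "clock": time; "joint_pos": joint angles; "qd": joint speeds; "effort": joint torques, N m; "eef_pos": TCP position; "tcp_rot": TCP orientation; "wrist_force": force on the tool from outside, world axes, zero at the start; "wrist_torque": the same for the moment, N m; "grip_width": finger opening in m.
Only numpy, scipy, OpenCV 4.12 (cv2) and the standard library are available. Lean on these libraries where they do the work, as an engineer would, in place of code of your own. Each camera call takes 0.05 s, during which the arm holds its last target.

## Working session

There is one attempt and no reset: what is moved stays moved. The work goes in short steps, Python scripts to look and compute and a shell command to move; the robot and the scene stay as the last step left them, time stands still between calls to the robot, and variables do not carry over. Pictures are saved under pics/ and viewed, and the job is handed in when it is done.

```bash
ls; mkdir -p pics; python3 - <<'E'
from workcell import ctrl
import cv2,pickle
s=ctrl.get_state();print(s)
for n in("scene","top","wrist"):
    c=ctrl.camera(n);pickle.dump(c,open(f'{n}0.pkl','wb'))
    cv2.imwrite(f'pics/{n}0.png',c["image"][:,:,::-1])
    print(n,c['fx'],c['k1'],c['R'],c['t'])
E
```

```text
pics
{'clock': 0.0, 'joint_pos': array([ 7.23410074e+01,  7.51373770e+00,  8.53287681e+01,  5.39206947e-04,
        8.72602386e+01, -4.89157645e+00]), 'qd': array([-0.03190255,  0.04545864,  0.07534636, -0.03548178,  0.00139344,
       -0.0794938 ]), 'effort': array([-1.37414185e-05, -5.59860528e+01, -4.91740143e+01,  7.65945297e-02,
        3.58372531e-02, -1.07894678e-04]), 'eef_pos': array([0.13238643, 0.58464184, 0.21760662]), 'tcp_rot': array([-1.79990702e+02,  1.02324184e-01,  7.72325659e+01]), 'wrist_force': array([-0.01732971,  0.18635277,  0.01189733]), 'wrist_torque': array([-0.01676673, -0.01565325, -0.00582135]), 'grip_width': 0.09340618882217983}
scene 429.1010456284155 -0.010936584612771014 [[ 0.48325511 -0.87526379  0.01943684]
 [-0.41340842 -0.24771087 -0.87620363]
 [ 0.77172403  0.41539453 -0.48154896]] [-0.41556328  0.23102682  1.0270909 ]
top 417.8498019553066 -0.05491253329315329 [[ 0.00210713 -0.99990731 -0.01345087]
 [-0.99712587 -0.0010822  -0.07575509]
 [ 0.07573352  0.01357184 -0.99703573]] [-0.16837295  0.5176805   1.25948398]
wrist 277.71305207121355 -0.046636049424879464 [[ 2.20792423e-01  9.75320751e-01 -3.73353287e-04]
 [ 9.40620843e-01 -2.12835851e-01  2.64449108e-01]
 [ 2.57843240e-01 -5.87395432e-02 -9.64399570e-01]] [-0.60041646 -0.03083346  0.39092074]
```

View pics/scene0.png

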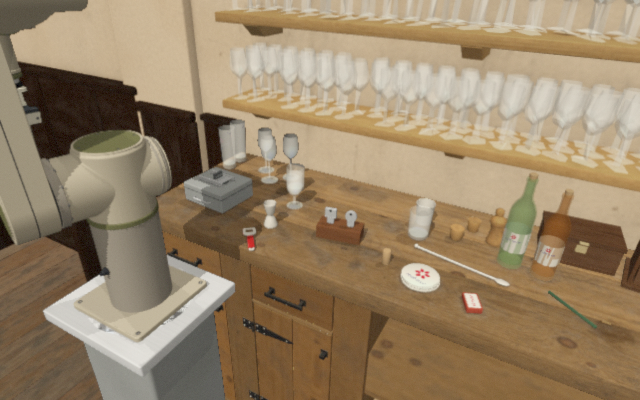

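View pics/top0.png

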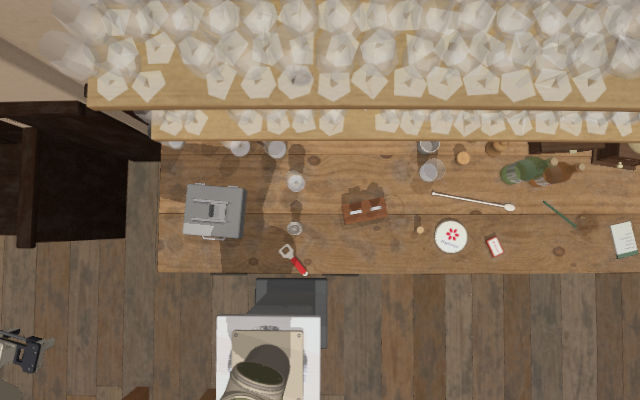

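View pics/wrist0.png

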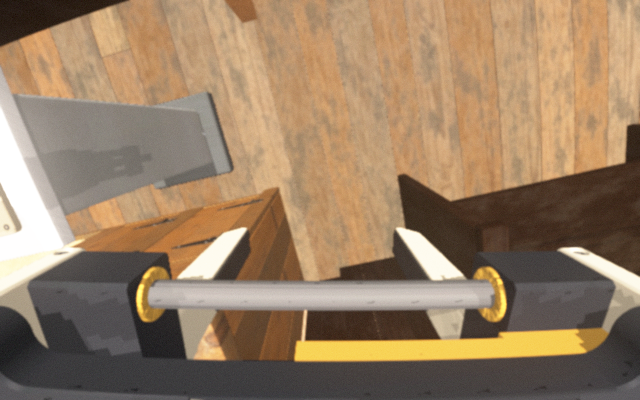

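```bash
cat > h.py <<'E'
import numpy as np,cv2,pickle
def K(c): return np.array([[c['fx'],0,c['cx']],[0,c['fy'],c['cy']],[0,0,1.]])
def rays(c,uv):
    uv=np.asarray(uv,float).reshape(-1,1,2)
    n=cv2.undistortPoints(uv,K(c),np.array([c['k1'],0,0,0,0.]))[:,0]
    return np.c_[n,np.ones(len(n))]
def onplane(c,uv,z):
    r=rays(c,uv)@c['R']; o=-c['R'].T@c['t']
    s=(z-o[2])/r[:,2]; return o+s[:,None]*r
def proj(c,X):
    X=np.asarray(X,float).reshape(-1,3)
    p,_=cv2.projectPoints(X,cv2.Rodrigues(c['R'])[0],np.asarray(c['t'],float),K(c),np.array([c['k1'],0,0,0,0.]))
    return p[:,0]
def cloud(c):
    h,w=c['depth'].shape
    u,v=np.meshgrid(np.arange(w),np.arange(h))
    r=rays(c,np.stack([u,v],-1).reshape(-1,2))
    P=(r*c['depth'].reshape(-1,1)-c['t'])@c['R']
    P[c['depth'].ravel()<=0]=np.nan
    return P.reshape(h,w,3)
E
python3 - <<'E'
from h import *
c=pickle.load(open('top0.pkl','rb'))
print(-c['R'].T@c['t'])
im=c['image'][:,:,::-1]
cv2.imwrite('pics/t_box.png',cv2.resize(im[170:250,170:260],None,fx=7,fy=7,interpolation=cv2.INTER_CUBIC))
cv2.imwrite('pics/t_std.png',cv2.resize(im[170:250,330:440],None,fx=7,fy=7,interpolation=cv2.INTER_CUBIC))
s=pickle.load(open('scene0.pkl','rb'))
cv2.imwrite('pics/s_box.png',cv2.resize(s['image'][:,:,::-1][160:260,180:380],None,fx=4,fy=4,interpolation=cv2.INTER_CUBIC))
P=cloud(c)
for p in [(213,195),(213,211),(222,212),(360,210),(352,212),(371,209),(294,182),(294,228),(430,170),(420,230),(230,300)]:
    print(p,P[p[1],p[0]].round(4))
E
```

```text
[ 0.42116225 -0.18489062  1.2927027 ]
(213, 195) [0.5152 0.157  0.0693]
(213, 211) [0.4672 0.1508 0.0879]
(222, 212) [0.4646 0.1266 0.079 ]
(360, 210) [ 0.4707 -0.2752  0.0911]
(352, 212) [ 0.4652 -0.2526  0.0849]
(371, 209) [ 0.4739 -0.3074  0.0859]
(294, 182) [ 0.5569 -0.0806  0.0417]
(294, 228) [ 0.4186 -0.0814  0.039 ]
(430, 170) [ 0.598  -0.4985  0.0105]
(420, 230) [ 0.4132 -0.4579  0.0413]
(230, 300) [ 0.0417  0.3272 -0.8958]
```

View pics/t_box.png

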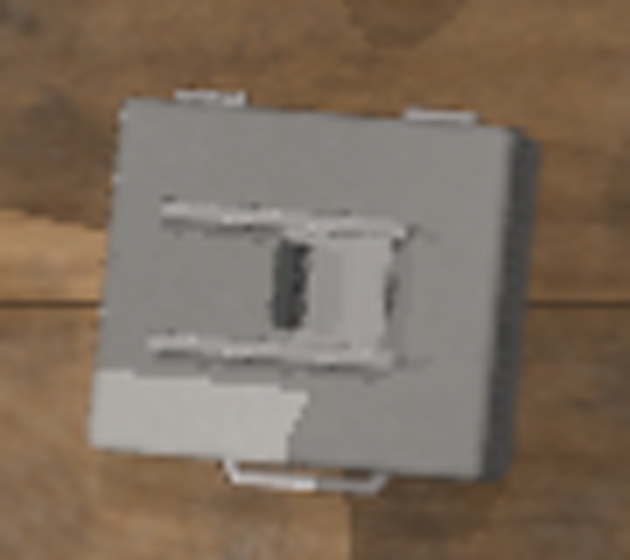

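View pics/t_std.png

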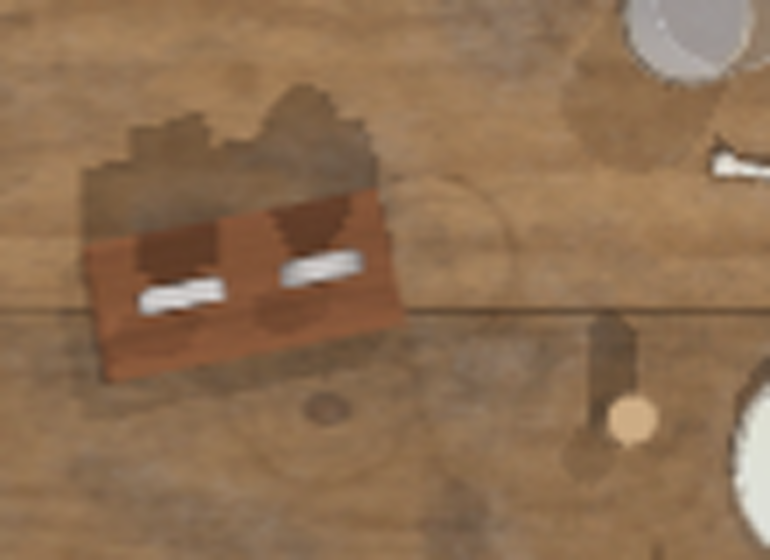

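View pics/s_box.png

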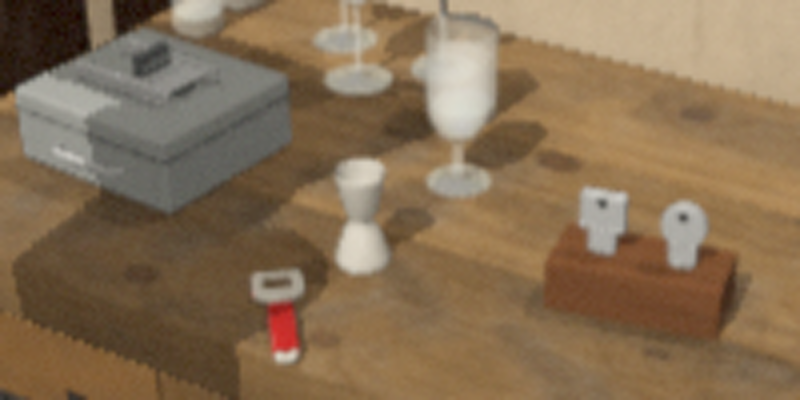

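```bash
python3 - <<'E'
from h import *
c=pickle.load(open('top0.pkl','rb'))
def px(l,u0,v0): return [((x+.5)/7-.5+u0,(y+.5)/7-.5+v0) for x,y in l]
q=onplane(c,px([(122,100),(515,128),(487,478),(92,445)],170,170),.07)
print(q.round(4),np.linalg.norm(q-np.roll(q,-1,0),axis=1).round(4),q.mean(0))
for a,b in[(1,0),(2,3)]: d=q[b]-q[a];print('yaw',np.degrees(np.arctan2(-d[0],d[1])))
for a,b in[(3,0),(2,1)]: d=q[b]-q[a];print('yaw',np.degrees(np.arctan2(d[1],d[0])))
t=onplane(c,px([(284,240),(307,240),(300,328),(274,328)],170,170),.099);print('tab',t.round(4),t.mean(0))
k=onplane(c,px([(138,293),(222,279),(228,297),(143,313)],330,170),.088);print('key',k.round(4),k.mean(0)); 
d=k[0]-k[1];print(np.degrees(np.arctan2(-d[0],d[1])))
s=onplane(c,px([(90,243),(376,190),(406,324),(108,380)],330,170),.04);print('stand',s.round(4),s.mean(0));
d=s[0]-s[1];print(np.degrees(np.arctan2(-d[0],d[1])));d=s[3]-s[2];print(np.degrees(np.arctan2(-d[0],d[1])))
d=s[0]-s[3];print(np.degrees(np.arctan2(d[1],d[0])));d=s[1]-s[2];print(np.degrees(np.arctan2(d[1],d[0])))
E
```

```text
[[0.5483 0.2358 0.07  ]
 [0.5364 0.0674 0.07  ]
 [0.3894 0.0768 0.07  ]
 [0.4023 0.2449 0.07  ]] [0.1688 0.1473 0.1685 0.1463] [0.46909199 0.15621045 0.07      ]
yaw -4.036889404181666
yaw -4.40026463792635
yaw -3.5548360813819655
yaw -3.687629498454686
tab [[0.4873 0.1565 0.099 ]
 [0.4873 0.1469 0.099 ]
 [0.4511 0.149  0.099 ]
 [0.4511 0.1599 0.099 ]] [0.46921101 0.15306459 0.099     ]
key [[ 0.4667 -0.2446  0.088 ]
 [ 0.4725 -0.2792  0.088 ]
 [ 0.4651 -0.2816  0.088 ]
 [ 0.4585 -0.2466  0.088 ]] [ 0.46570848 -0.26299641  0.088     ]
9.53295321073373
stand [[ 0.4899 -0.2264  0.04  ]
 [ 0.5128 -0.3492  0.04  ]
 [ 0.4554 -0.3616  0.04  ]
 [ 0.4313 -0.2341  0.04  ]] [ 0.47237918 -0.29281358  0.04      ]
10.57355237537981
10.688769137196154
7.4062316785580515
12.135629783783058
```

```bash
python3 -m creep '[[0,0,0,0,0,0,7],[0,0,0,0,0,0,7],[0,0,0,0,0,0,7],[0,0,0,0,0,0,7],[0,0,0,0,0,0,7],[0,0,0,0,0,0,7],[0,0,0,0,0,0,7],[0,0,0,0,0,0,7],[0,0,0,0,0,0,7],[0,0,0,0,0,0,7]]'
cat > go.py <<'E'
import sys,numpy as np
from workcell import ctrl
from scipy.spatial.transform import Rotation as Ro
def need(p,yaw):
    s=ctrl.get_state()
    R=Ro.from_euler('xyz',s['tcp_rot'],degrees=True)
    T=Ro.from_euler('xyz',[180,0,yaw],degrees=True)
    d=R.inv().apply(np.array(p)-s['eef_pos'])*1000
    r=(R.inv()*T).as_rotvec(degrees=True)
    print('t',round(float(s['clock']),2),'pos',s['eef_pos'].round(4),'rot',s['tcp_rot'].round(2),'F',s['wrist_force'].round(1),'M',s['wrist_torque'].round(2),'w',s['grip_width'].round(4))
    print('shift',d.round(1),'rot',r.round(2))
a=[float(x) for x in sys.argv[1:]]
need(a[:3],a[3])
E
python3 go.py .4673 .131 .15 -4
```

```text
clock: 0.98
eef_pos: [0.1316, 0.5822, 0.213]
tcp_rot: [179.5, 0.2, 5.7]
wrist_force: [0.2, 0.6, 0.8]
grip_width: 0.0304Traceback (most recent call last):
  File "go.py", line 13, in <module>
    need(a[:3],a[3])
    ~~~~^^^^^^^^^^^^
  File "go.py", line 10, in need
    print('t',round(float(s['clock']),2),'pos',s['eef_pos'].round(4),'rot',s['tcp_rot'].round(2),'F',s['wrist_force'].round(1),'M',s['wrist_torque'].round(2),'w',s['grip_width'].round(4))
                                                                                                                                                                  ^^^^^^^^^^^^^^^^^^^^^
AttributeError: 'float' object has no attribute 'round'
```

```bash
sed -i "s/s\['grip_width'\].round(4)/round(s['grip_width'],4)/" go.py; python3 go.py .4673 .131 .16 -4
```

```text
t 0.98 pos [0.1316 0.5822 0.213 ] rot [179.49   0.22   5.72] F [0.2 0.6 0.8] M [-0.02  0.11 -0.03] w 0.0304
shift [289.3 481.9  56.2] rot [0.52 0.18 9.72]
```

```bash
python3 -m creep '[[0,19,32,0,0,0,1],[0,19,32,0,0,0,1],[0,19,32,0,0,0,1],[0,19,32,0,0,0,1],[0,19,32,0,0,0,1],[0,19,32,0,0,0,1],[0,19,32,0,0,0,1],[0,19,32,0,0,0,1],[0,19,32,0,0,0,1],[0,19,32,0,0,0,1]]'
python3 go.py .4673 .131 .16 -4
```

```text
clock: 1.82
eef_pos: [0.3257, 0.2548, 0.2098]
tcp_rot: [179.2, 0.3, -4.7]
wrist_force: [0.9, -0.4, -0.4]
grip_width: 0.0004
t 1.82 pos [0.3257 0.2548 0.2098] rot [179.16   0.35  -4.72] F [ 0.9 -0.4 -0.4] M [-0.03  0.04 -0.03] w 0.0004
shift [151.6 111.   50.5] rot [ 0.84  0.35 -0.72]
```

```bash
python3 - <<'E'
from workcell import ctrl
import cv2
c=ctrl.camera("wrist")
cv2.imwrite('pics/w1.png',c["image"][:,:,::-1])
E
```

```text
(no output)
```

View pics/w1.png

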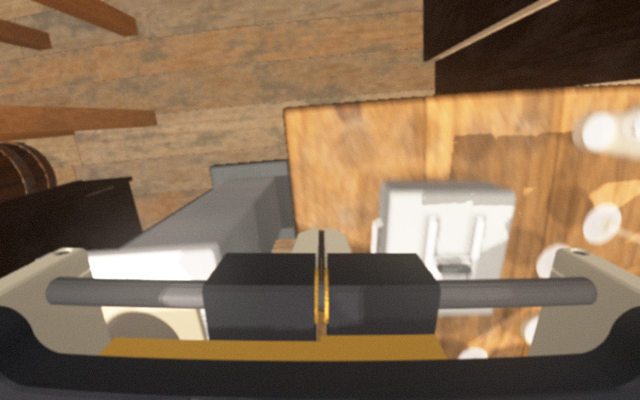

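The wrist view shows the closed fingers at (322,290) and the box with its rails at (450,230). Next I move over the keyhole.

```bash
python3 -m creep '[[0,30,22,0,0.4,0.2,0],[0,30,22,0,0.4,0.1,0],[0,30,22,5,0,0,0],[0,30,22,10,0,0,0],[0,25,18,10,0,0,0],[0,5,3,5,0,0,0]]'
python3 go.py .4673 .131 .12 -4
```

```text
clock: 2.37
eef_pos: [0.4724, 0.1218, 0.1816]
tcp_rot: [179.9, -0.4, -5.1]
wrist_force: [0.6, 0.2, 0.6]
grip_width: 0.0004
t 2.37 pos [0.4724 0.1218 0.1816] rot [179.93  -0.41  -5.07] F [0.6 0.2 0.6] M [-0.14  0.04  0.  ] w 0.0004
shift [-6.3 -8.8 61.6] rot [ 0.07 -0.41 -1.07]
```

```bash
python3 -m creep '[[0,-5,-7,10,0,-0.4,-1],[0,-1,-2,15,0,0,0],[0,0,0,10,0,0,0],[0,0,0,0,0,0,0]]'
python3 go.py .4673 .131 .12 -4
python3 - <<'E'
from workcell import ctrl
from h import *
c=ctrl.camera("wrist");pickle.dump(c,open('w2.pkl','wb'))
im=c['image'][:,:,::-1].copy()
cv2.imwrite('pics/w2.png',im)
E
```

```text
clock: 2.7
eef_pos: [0.4655, 0.1313, 0.1422]
tcp_rot: [179.9, 0.3, -4.2]
wrist_force: [0.2, -0.2, 0.1]
grip_width: 0.0005
t 2.7 pos [0.4655 0.1313 0.1422] rot [179.92   0.31  -4.2 ] F [ 0.2 -0.2  0.1] M [-0.13  0.07  0.03] w 0.0005
shift [ 1.9  0.1 22.2] rot [ 0.08  0.31 -0.2 ]
```

View pics/w2.png

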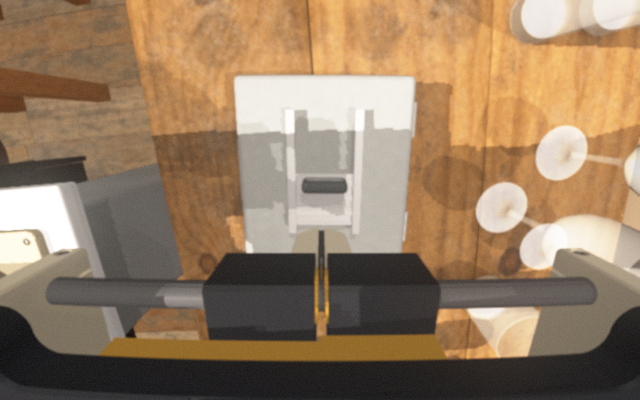

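```bash
python3 - <<'E'
from h import *
c=pickle.load(open('w2.pkl','rb'))
im=c['image'][:,:,::-1]
cv2.imwrite('pics/w2c.png',cv2.resize(im[60:270,225:425],None,fx=3,fy=3,interpolation=cv2.INTER_CUBIC))
b=.0; yaw=np.radians(-4.0); x=np.array([np.cos(yaw),np.sin(yaw),0]);y=np.array([-np.sin(yaw),np.cos(yaw),0])
C=np.array([.469,.1562,0]); k=C-.02*y; print('keyhole',k)
print('tip',proj(c,[[.4655,.1313,.1422]]))
o=im.copy()
def dr(cx,cy,hx,hy,z,col):
    P=np.array([k+ (cx+sx*hx)*x+(cy+sy*hy)*y+[0,0,z] for sx,sy in[(-1,-1),(1,-1),(1,1),(-1,1)]])
    cv2.polylines(big,[np.round((proj(c,P)-[225,60]+.5)*3*16).astype(int).reshape(-1,1,2)],True,col,1,cv2.LINE_AA,4)
big=cv2.resize(im[60:270,225:425],None,fx=3,fy=3,interpolation=cv2.INTER_CUBIC)
dr(0,.02,.075,.085,.07,(0,0,255)); dr(0,.016,.018,.005,.099,(0,255,0)); 
dr(0,0,.025,.023,.08,(255,0,0)); 
cv2.imwrite('pics/w2o.png',big)
E
```

```text
keyhole [0.46760487 0.13624872 0.        ]
tip [[321.11700636 241.85241501]]
```

View pics/w2o.png

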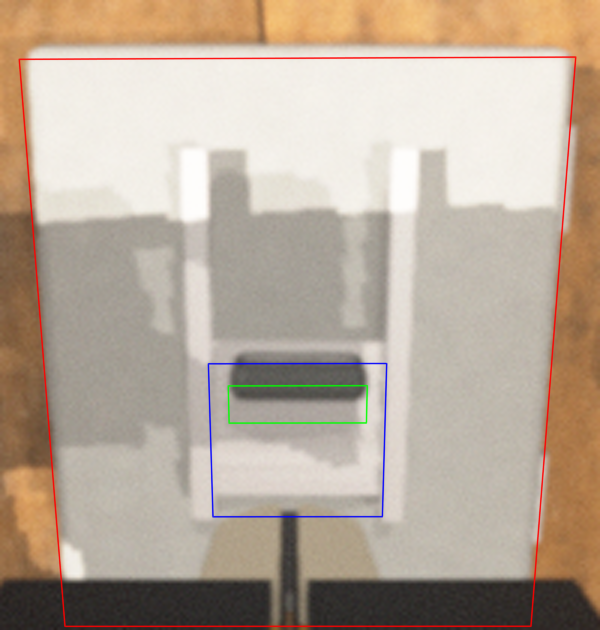

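```bash
python3 - <<'E'
from workcell import ctrl
from h import *
print(ctrl.get_state()['eef_pos'],ctrl.get_state()['tcp_rot'])
c=pickle.load(open('w2.pkl','rb'));P=cloud(c)
print(-c['R'].T@c['t'])
for p in [(260,100),(390,100),(260,180),(390,180),(265,230),(395,230),(325,100),(325,183),(320,215),(180,120),(180,220),(440,120)]: print(p,P[p[1]-1:p[1]+2,p[0]-1:p[0]+2].reshape(-1,3).mean(0).round(4))
for nm in('top0','scene0'):
    d=pickle.load(open(nm+'.pkl','rb'));Q=cloud(d).reshape(-1,3)
    m=(abs(Q[:,0]-.47)<.06)&(abs(Q[:,1]-.21)<.015)&(Q[:,2]>.05); print(nm,'box top z',np.median(Q[m,2]),m.sum())
    m=(abs(Q[:,0]-.47)<.012)&(abs(Q[:,1]-.153)<.03)&(Q[:,2]>.088); print('tab',Q[m].mean(0),m.sum())
    m=(abs(Q[:,0]-.42)<.02)&(abs(Q[:,1]+.2)<.02); print('table',np.median(Q[m,2]))
E
```

```text
[0.46567865 0.13145213 0.14305418] [179.9253457    0.27925354  -4.18551399]
[0.47183563 0.20563073 0.30934552]
(260, 100) [0.4222 0.228  0.0715]
(390, 100) [0.5279 0.2203 0.0711]
(260, 180) [0.4136 0.1619 0.071 ]
(390, 180) [0.5272 0.1537 0.071 ]
(265, 230) [0.4121 0.1151 0.0712]
(395, 230) [0.5315 0.1065 0.0709]
(325, 100) [0.4751 0.224  0.0713]
(325, 183) [0.4705 0.1611 0.0995]
(320, 215) [0.4641 0.1293 0.0809]
(180, 120) [0.3173 0.2216 0.0006]
(180, 220) [0.2942 0.108  0.0013]
(440, 120) [0.5983 0.2007 0.0009]
top0 box top z 0.06911031965697122 385
tab [0.46988164 0.15506754 0.09601044] 37
table -0.0012221187207353303
scene0 box top z 0.07154921620629098 127
tab [0.46987277 0.15368667 0.09609637] 26
table 0.0010227157511042055
```

```bash
python3 - <<'E'
from workcell import ctrl
from h import *
s=ctrl.camera("scene");pickle.dump(s,open('s3.pkl','wb'))
p=ctrl.get_state()['eef_pos'];print(p)
yaw=np.radians(-4.0); x=np.array([np.cos(yaw),np.sin(yaw),0]);y=np.array([-np.sin(yaw),np.cos(yaw),0])
def run(c,u0,v0,w,h,f,k,out):
    big=cv2.resize(c['image'][:,:,::-1][v0:v0+h,u0:u0+w],None,fx=f,fy=f,interpolation=cv2.INTER_CUBIC)
    def dr(cx,cy,hx,hy,z,col):
        P=np.array([k+ (cx+sx*hx)*x+(cy+sy*hy)*y+[0,0,z] for sx,sy in[(-1,-1),(1,-1),(1,1),(-1,1)]])
        cv2.polylines(big,[np.round((proj(c,P)-[u0,v0]+.5)*f*16).astype(int).reshape(-1,1,2)],True,col,1,cv2.LINE_AA,4)
    dr(0,.02,.075,.085,.07,(0,0,255)); dr(0,.016,.018,.005,.099,(0,255,0)); dr(0,0,.025,.023,.08,(255,0,0))
    q=(proj(c,[p])[0]-[u0,v0]+.5)*f
    if 's3' in out: cv2.circle(big,tuple(int(a) for a in q),3,(0,255,255),1)
    cv2.imwrite(out,big)
k=np.array([.4676,.1362,0])
run(s,160,100,110,120,5,k,'pics/s3o.png')
run(pickle.load(open('scene0.pkl','rb')),170,160,90,60,8,k,'pics/s0o.png')
run(pickle.load(open('top0.pkl','rb')),175,175,80,70,8,k,'pics/t0o.png')
E
```

```text
[0.4664772  0.13143305 0.14423567]
```

View pics/s3o.png

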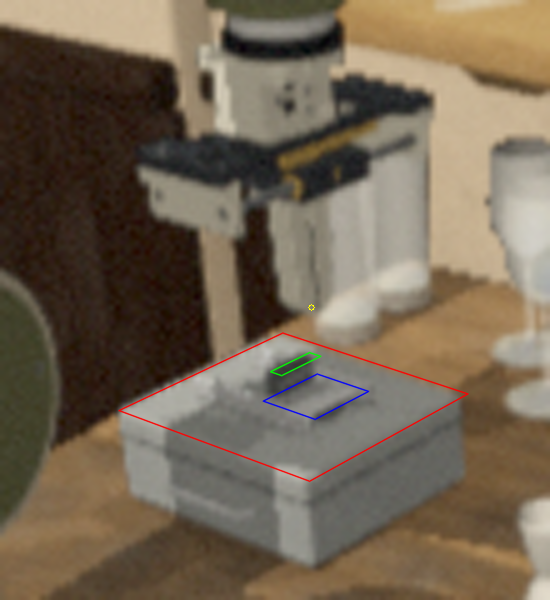

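View pics/s0o.png

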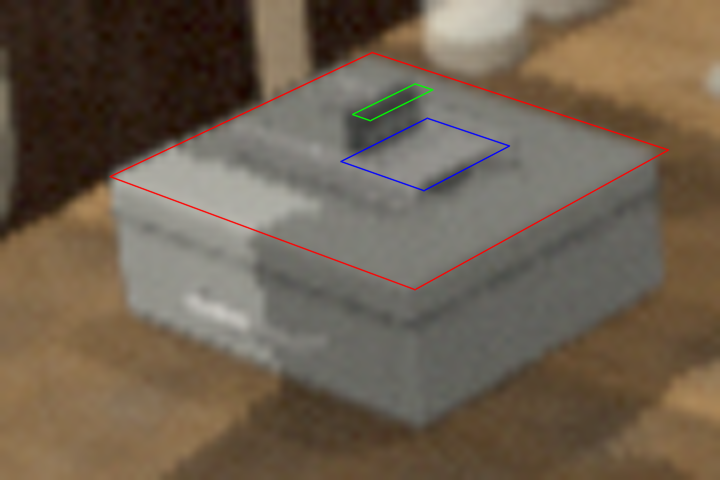

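View pics/t0o.png

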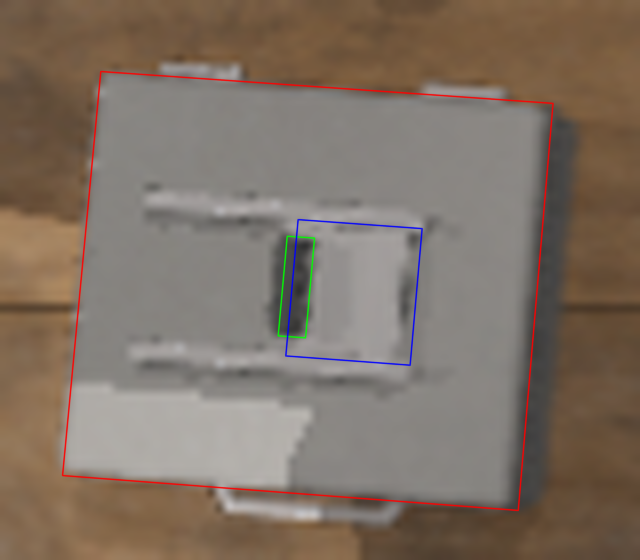

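```bash
python3 -m creep '[[0,1,1,15,0,0,0],[0,0,0,15,0,0,0],[0,0,0,12,0,0,0],[0,0,0,6,0,0,0],[0,0,0,2,0,0,0]]'
python3 go.py .4675 .131 .088 -4
```

```text
clock: 3.22
eef_pos: [0.4696, 0.1338, 0.0981]
tcp_rot: [-179.9, -0.3, -3.9]
wrist_force: [-1.0, -0.5, -0.0]
grip_width: 0.0004
t 3.22 pos [0.4696 0.1338 0.0981] rot [-179.91   -0.33   -3.89] F [-1.  -0.5 -0. ] M [-0.09  0.06 -0.07] w 0.0004
shift [-2.   2.9 10.1] rot [-0.09 -0.33  0.11]
```

```bash
python3 -m creep '[[0,-1,3,6,0,0,0],[0,-1,1,3,0,0,0],[0,0,0,1,0,0,0],[0,0,0,0,0,0,0]]'
python3 go.py .4675 .131 .088 -4
```

```text
clock: 3.55
eef_pos: [0.4677, 0.13, 0.0885]
tcp_rot: [-179.9, -0.4, -3.8]
wrist_force: [0.8, 0.1, 0.6]
grip_width: 0.0004
t 3.55 pos [0.4677 0.13   0.0885] rot [-179.89   -0.41   -3.85] F [0.8 0.1 0.6] M [-0.07  0.04 -0.03] w 0.0004
shift [-0.2 -1.   0.5] rot [-0.11 -0.41  0.15]
```

Now push along +y (tool −y).

```bash
python3 -m creep '[[0,0,-6,0,0,0,0],[0,0,-6,0,0,0,0],[0,0,-6,0,0,0,0],[0,0,-6,0,0,0,0],[0,0,-6,0,0,0,0]]'
python3 go.py .471 .19 .088 -4
```

```text
clock: 3.97
eef_pos: [0.4707, 0.1616, 0.0898]
tcp_rot: [-179.9, -0.5, -4.0]
wrist_force: [-0.7, -0.8, -1.5]
grip_width: 0.0004
t 3.97 pos [0.4707 0.1616 0.0898] rot [-179.91   -0.5    -3.97] F [-0.7 -0.8 -1.5] M [-0.24  0.05 -0.07] w 0.0004
shift [ -1.7 -28.3   1.8] rot [-0.09 -0.5   0.03]
```

```bash
python3 -m creep '[[0,0,-5,0,0,0,0],[0,0,-5,1,0,0,0],[0,0,-5,0,0,0,0]]'
python3 go.py .471 .19 .088 -4
python3 -m creep '[[0,-1,-5,0,0,0,0],[0,0,-5,0,0,0,0]]'
python3 go.py .471 .19 .088 -4
python3 - <<'E'
from workcell import ctrl
from h import *
c=ctrl.camera("scene")
cv2.imwrite('pics/s4.png',cv2.resize(c['image'][:,:,::-1][120:230,160:270],None,fx=5,fy=5,interpolation=cv2.INTER_CUBIC))
c=ctrl.camera("wrist")
cv2.imwrite('pics/w4.png',c['image'][:,:,::-1])
E
```

```text
clock: 4.22
eef_pos: [0.4721, 0.1784, 0.0891]
tcp_rot: [-180.0, -0.5, -3.9]
wrist_force: [-0.2, -3.9, 1.1]
grip_width: 0.0009
t 4.22 pos [0.4721 0.1784 0.0891] rot [-179.98   -0.54   -3.9 ] F [-0.2 -3.9  1.1] M [-0.83  0.1  -0.08] w 0.0009
shift [ -1.9 -11.5   1.1] rot [-0.02 -0.54  0.1 ]
clock: 4.38
eef_pos: [0.4718, 0.1861, 0.0889]
tcp_rot: [179.6, -0.5, -3.9]
wrist_force: [-5.8, -38.2, 13.5]
grip_width: 0.0005
t 4.38 pos [0.4718 0.1861 0.0889] rot [179.61  -0.53  -3.87] F [ -5.8 -38.2  13.5] M [-6.9   1.03 -0.1 ] w 0.0005
shift [-1.  -3.8  0.9] rot [ 0.39 -0.53  0.12]
```

View pics/w4.png

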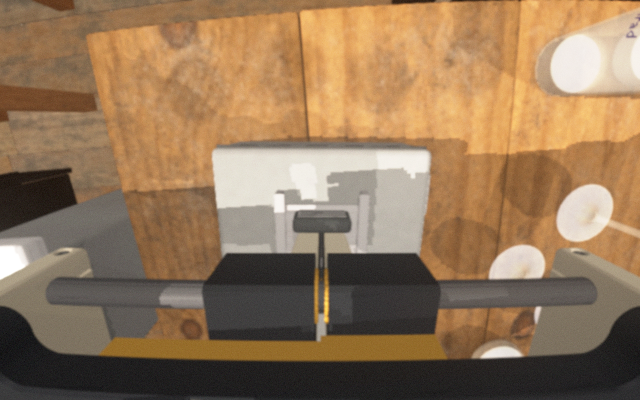

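View pics/s4.png

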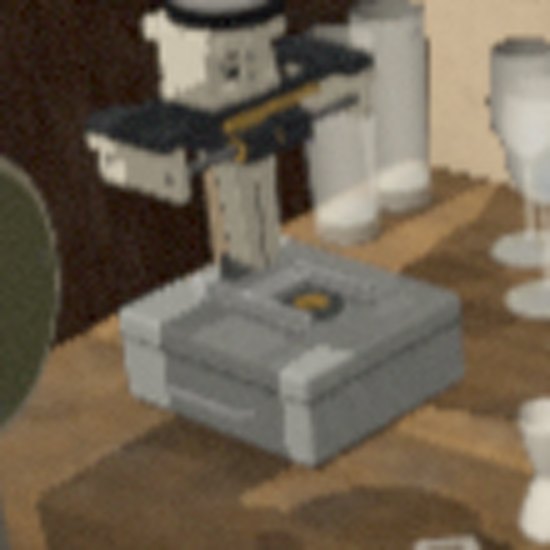

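```bash
python3 -m creep '[[0,0,0,0,0,0,0],[0,0,0,0,0,0,0],[0,0,0,0,0,0,0],[0,0,3,0,0,0,0],[0,0,8,0,0,0,0],[0,0,8,-5,0,0,0],[0,0,0,-20,0,0,0],[0,0,0,-30,0,0,0],[0,0,0,-30,0,0,0],[0,0,0,-10,0,0,0]]'
python3 go.py .4673 .10 .19 -4
python3 - <<'E'
from workcell import ctrl
from h import *
c=ctrl.camera("wrist");pickle.dump(c,open('w5.pkl','wb'))
cv2.imwrite('pics/w5.png',c['image'][:,:,::-1])
E
```

```text
clock: 5.32
eef_pos: [0.4654, 0.1643, 0.1837]
tcp_rot: [179.5, 0.1, -3.9]
wrist_force: [-0.4, 0.4, 2.1]
grip_width: 0.0005
t 5.32 pos [0.4654 0.1643 0.1837] rot [ 1.7946e+02  6.0000e-02 -3.8600e+00] F [-0.4  0.4  2.1] M [-0.06  0.02  0.01] w 0.0005
shift [ 6.2 64.1 -5.7] rot [0.54 0.06 0.14]
```

View pics/w5.png

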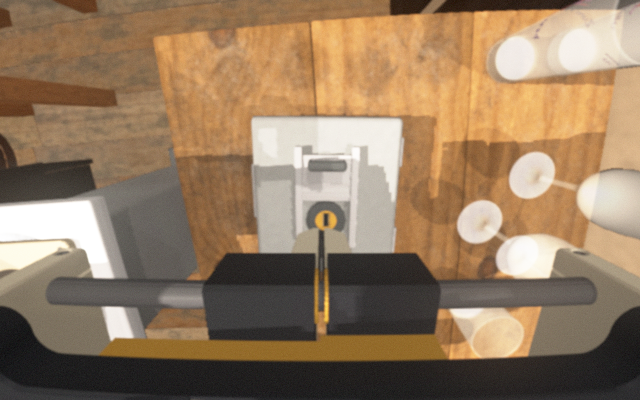

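```bash
python3 - <<'E'
from h import *
c=pickle.load(open('w5.pkl','rb'));im=c['image'][:,:,::-1]
print(onplane(c,[(325.5,219)],.074),onplane(c,[(327,161)],.099))
cv2.imwrite('pics/w5c.png',cv2.resize(im[110:250,250:400],None,fx=5,fy=5,interpolation=cv2.INTER_CUBIC))
E
python3 go.py .467 -.263 .19 10.6
```

```text
[[0.46827259 0.14033727 0.074     ]] [[0.47333586 0.20484454 0.099     ]]
t 5.37 pos [0.466  0.1645 0.1844] rot [ 1.7948e+02 -3.0000e-02 -3.8600e+00] F [1.6 0.9 1.2] M [-0.02 -0.03  0.06] w 0.0004
shift [ 29.7 426.5  -1.8] rot [  0.52   0.03 -14.46]
```

View pics/w5c.png

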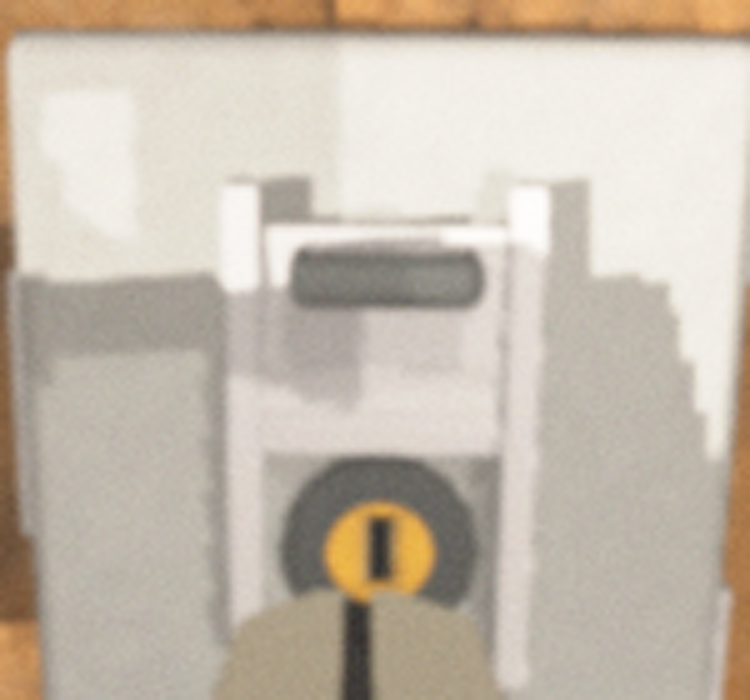

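```bash
python3 -m creep '[[0.5,2,38,0,0,0,-1.4],[0.5,2,40,-1,0,0,-1.4],[0.5,2,40,-1,0,0,-1.4],[0.5,2,40,-1,0,0,-1.4],[0.5,2,40,-1,0,0,-1.4],[0.5,2,40,-1,0,0,-1.4],[0.5,2,40,0,0,0,-1.4],[0.5,2,40,0,0,0,-1.4],[0.5,2,40,0,0,0,-1.4],[0.5,0,20,0,0,0,-1.4]]'
python3 go.py .472 -.237 .185 10.6
```

```text
clock: 6.2
eef_pos: [0.4973, -0.2227, 0.1838]
tcp_rot: [179.8, 0.0, 11.4]
wrist_force: [-0.1, -0.2, -0.3]
grip_width: 0.0462
t 6.2 pos [ 0.4973 -0.2227  0.1838] rot [1.798e+02 2.000e-02 1.141e+01] F [-0.1 -0.2 -0.3] M [-0.06  0.05  0.01] w 0.0462
shift [-27.7   9.   -1.2] rot [0.2  0.02 0.81]
```

```bash
python3 -m creep '[[0.5,-15,5,0,0.2,0,0.4],[0.5,-10,4,0,0,0,0.4],[0.5,-2,0,0,0,0,0],[0.5,0,0,0,0,0,0]]'
python3 go.py .472 -.237 .185 10.6
python3 - <<'E'
from workcell import ctrl
from h import *
c=ctrl.camera("wrist");pickle.dump(c,open('w6.pkl','wb'))
cv2.imwrite('pics/w6.png',c['image'][:,:,::-1])
c=ctrl.camera("top");pickle.dump(c,open('t6.pkl','wb'));im=c['image'][:,:,::-1]
cv2.imwrite('pics/t6.png',cv2.resize(im[180:240,175:255],None,fx=8,fy=8,interpolation=cv2.INTER_CUBIC))
E
```

```text
clock: 6.53
eef_pos: [0.4686, -0.2426, 0.178]
tcp_rot: [-179.8, 0.3, 10.2]
wrist_force: [0.0, 0.2, -0.5]
grip_width: 0.0463
t 6.53 pos [ 0.4686 -0.2426  0.178 ] rot [-179.79    0.27   10.24] F [ 0.   0.2 -0.5] M [-0.06  0.05 -0.05] w 0.0463
shift [ 4.3 -4.9 -7. ] rot [-0.21  0.27 -0.36]
```

View pics/w6.png

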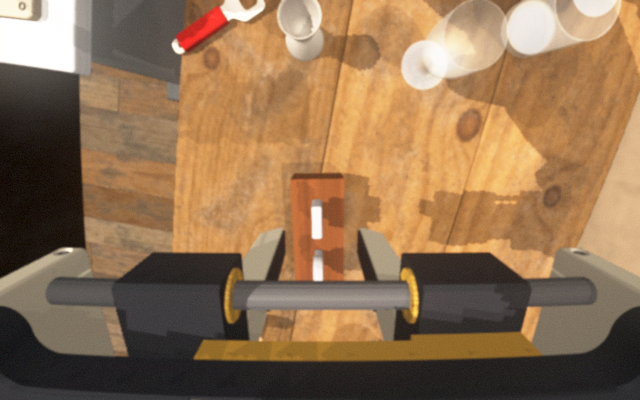

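View pics/t6.png

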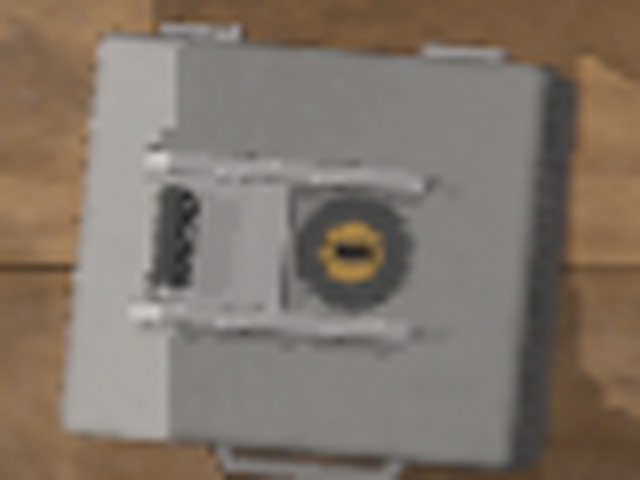

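```bash
python3 - <<'E'
from h import *
t=pickle.load(open('t6.pkl','rb'));w=pickle.load(open('w6.pkl','rb'));w5=pickle.load(open('w5.pkl','rb'))
print('kh top slot',onplane(t,[((352.5)/8-.5+175,(252.5)/8-.5+180)],.074))
def gold(c,u0,v0,uw,vw):
    h=cv2.cvtColor(c['image'],cv2.COLOR_RGB2HSV)[v0:v0+vw,u0:u0+uw]
    m=(h[...,0]>12)&(h[...,0]<28)&(h[...,1]>110)&(h[...,2]>90)
    m=cv2.morphologyEx(m.astype(np.uint8),cv2.MORPH_CLOSE,np.ones((5,5)))
    v,u=np.nonzero(m);print(m.sum());return [(u.mean()+u0,v.mean()+v0)]
g=gold(t,200,195,40,35);print('top gold',g,onplane(t,g,.074))
g=gold(w5,305,200,42,28);print('w5 gold',g,onplane(w5,g,.074))
im=w['image'][:,:,::-1]
cv2.imwrite('pics/w6c.png',cv2.resize(im[165:290,270:365],None,fx=6,fy=6,interpolation=cv2.INTER_CUBIC))
E
```

```text
kh top slot [[0.46755313 0.13814368 0.074     ]]
44
top gold [(np.float64(218.36363636363637), np.float64(211.0909090909091))] [[0.46746812 0.13873222 0.074     ]]
330
w5 gold [(np.float64(325.4939393939394), np.float64(219.51818181818183))] [[0.46822989 0.13975844 0.074     ]]
```

View pics/w6c.png

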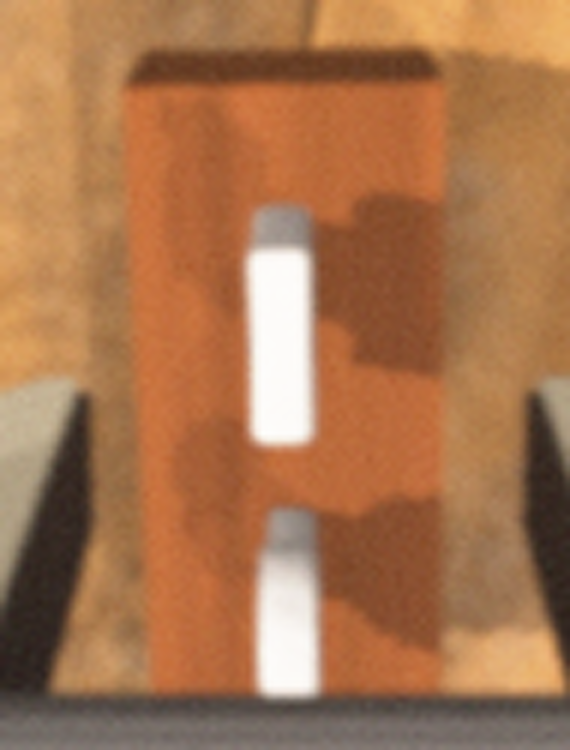

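```bash
python3 - <<'E'
from h import *
w=pickle.load(open('w6.pkl','rb'))
f=lambda l:[((x+.5)/6-.5+270,(y+.5)/6-.5+165) for x,y in l]
k=onplane(w,f([(281.5,346),(282,250),(281,442)]),.088);print(k.round(4)); d=k[1]-k[2];print(np.degrees(np.arctan2(-d[0],d[1])),np.linalg.norm(d))
s=onplane(w,f([(126,84),(445,82),(443,600),(147,600)]),.04);print(s.round(4))
d=s[0]-s[3];print(np.degrees(np.arctan2(-d[0],d[1])));d=s[1]-s[2];print(np.degrees(np.arctan2(-d[0],d[1])));d=s[1]-s[0];print(np.degrees(np.arctan2(d[1],d[0])))
E
```

```text
[[ 0.4673 -0.2619  0.088 ]
 [ 0.4646 -0.2457  0.088 ]
 [ 0.4702 -0.2786  0.088 ]]
9.71844514373465 0.03332710590240857
[[ 0.4319 -0.2333  0.04  ]
 [ 0.4903 -0.2223  0.04  ]
 [ 0.5112 -0.327   0.04  ]
 [ 0.452  -0.3379  0.04  ]]
10.868744008720872
11.286714107089583
10.659361289383584
```

```bash
python3 go.py .4668 -.2622 .12 10.7; python3 -m creep '[[0.5,-3,10,5,-0.2,0.2,-0.4],[0.5,-2,8,10,0,0,0],[0.5,0,1,15,0,0,0],[0.5,0,0,10,0,0,0],[0.5,0,0,3,0,0,0],[0.5,0,0,0,0,0,0]]'
python3 go.py .4668 -.2622 .054 10.7
```

```text
t 6.63 pos [ 0.4693 -0.2419  0.1784] rot [-179.81    0.24   10.32] F [0.4 1.6 0. ] M [-0.08  0.06  0.02] w 0.0466
shift [-5.9 19.7 58.4] rot [-0.19  0.24 -0.38]
clock: 7.13
eef_pos: [0.4701, -0.2611, 0.1322]
tcp_rot: [179.9, -0.1, 11.2]
wrist_force: [0.0, 0.1, 0.1]
grip_width: 0.0468
t 7.13 pos [ 0.4701 -0.2611  0.1322] rot [ 1.7986e+02 -1.2000e-01  1.1160e+01] F [0.  0.1 0.1] M [-0.11  0.05  0.07] w 0.0468
shift [-3.6  0.3 78.2] rot [ 0.14 -0.12  0.45]
```

```bash
python3 -m creep '[[0.5,-2,0,15,0,0,0.3],[0.5,-1,0,15,0,0,0.2],[0.5,0,0,15,0,0,0],[0.5,0,0,12,0,0,0],[0.5,0,0,8,0,0,0],[0.5,0,0,0,0,0,0]]'
python3 go.py .4668 -.2622 .054 10.7
```

```text
clock: 7.63
eef_pos: [0.4692, -0.2621, 0.0663]
tcp_rot: [179.7, -0.3, 10.8]
wrist_force: [-1.1, 0.8, -0.4]
grip_width: 0.0466
t 7.63 pos [ 0.4692 -0.2621  0.0663] rot [179.73  -0.26  10.75] F [-1.1  0.8 -0.4] M [-0.09  0.09  0.08] w 0.0466
shift [-2.4 -0.4 12.3] rot [ 0.27 -0.26  0.05]
```

```bash
python3 -m creep '[[0.5,-2,0,6,0.2,-0.2,0],[0.5,-1,0,4,0,0,0],[0.5,0,0,2,0,0,0],[0.5,0,0,0,0,0,0]]'
python3 go.py .4668 -.2622 .054 10.7
python3 - <<'E'
from workcell import ctrl
from h import *
c=ctrl.camera("wrist");pickle.dump(c,open('w7.pkl','wb'))
cv2.imwrite('pics/w7.png',cv2.resize(c['image'][:,:,::-1][150:270,230:410],None,fx=4,fy=4,interpolation=cv2.INTER_CUBIC))
E
```

```text
clock: 7.97
eef_pos: [0.467, -0.2633, 0.0547]
tcp_rot: [179.9, -0.1, 10.8]
wrist_force: [0.7, 0.7, 0.2]
grip_width: 0.0466
t 7.97 pos [ 0.467  -0.2633  0.0547] rot [ 1.7988e+02 -1.1000e-01  1.0780e+01] F [0.7 0.7 0.2] M [-0.13  0.05 -0.02] w 0.0466
shift [-0.  -1.1  0.7] rot [ 0.12 -0.11  0.08]
```

View pics/w7.png

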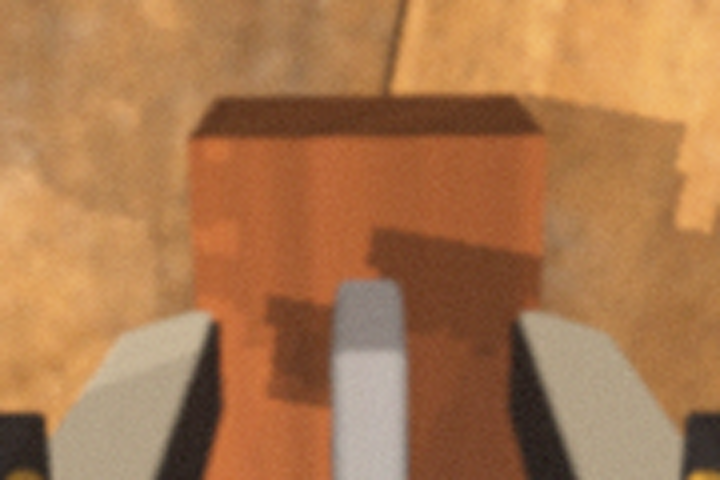

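```bash
python3 -m creep '[[0,0,0,0,0,0,0],[0,0,0,0,0,0,0],[0,0,0,0,0,0,0],[0,0,0,0,0,0,0],[0,0,0,0,0,0,0],[0,0,0,0,0,0,0]]'
python3 go.py .4668 -.2622 .054 10.7
python3 - <<'E'
from workcell import ctrl
from h import *
c=ctrl.camera("wrist");pickle.dump(c,open('w8.pkl','wb'))
cv2.imwrite('pics/w8.png',cv2.resize(c['image'][:,:,::-1][150:270,230:410],None,fx=4,fy=4,interpolation=cv2.INTER_CUBIC))
E
```

```text
clock: 8.52
eef_pos: [0.4685, -0.2643, 0.0572]
tcp_rot: [179.7, -0.3, 10.8]
wrist_force: [-0.9, -0.1, 0.2]
grip_width: 0.0112
t 8.52 pos [ 0.4685 -0.2643  0.0572] rot [179.72  -0.27  10.78] F [-0.9 -0.1  0.2] M [-0.03  0.12  0.01] w 0.0112
shift [-1.3 -2.4  3.2] rot [ 0.28 -0.27  0.08]
```

View pics/w8.png

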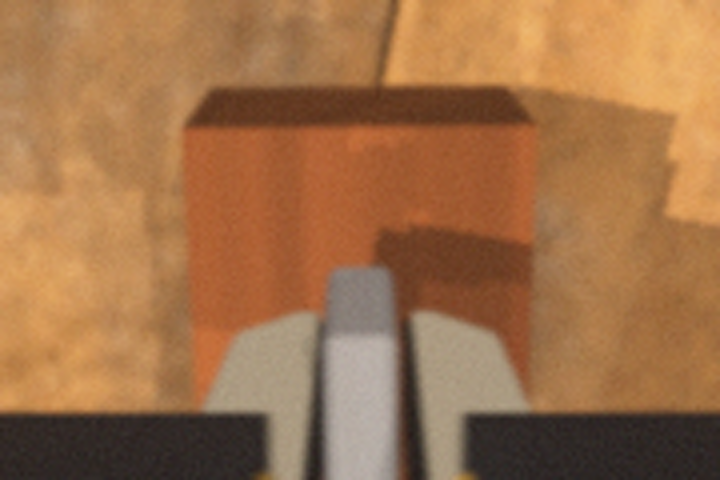

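```bash
python3 -m creep '[[0,0,0,0,0,0,0],[0,0,0,0,0,0,0],[0,0,0,0,0,0,0],[0,0,0,0,0,0,0]]'
python3 go.py .4668 -.2622 .054 10.7
python3 - <<'E'
from workcell import ctrl
for i in range(5):
    ctrl.camera('wrist'); s=ctrl.get_state();print(s['eef_pos'],s['wrist_force'],s['grip_width'])
E
```

```text
clock: 8.9
eef_pos: [0.4685, -0.2643, 0.0572]
tcp_rot: [179.7, -0.3, 10.8]
wrist_force: [-0.3, 0.0, -0.3]
grip_width: 0.0098
t 8.9 pos [ 0.4685 -0.2643  0.0572] rot [179.72  -0.27  10.78] F [-0.3  0.  -0.3] M [-0.08  0.05  0.02] w 0.0098
shift [-1.3 -2.4  3.2] rot [ 0.28 -0.27  0.08]
[ 0.46852114 -0.26426515  0.05718547] [-0.67302281  0.36292624  0.22618368] 0.00993632003180188
[ 0.46852427 -0.26427926  0.05719466] [ 0.28597116 -1.47161738  0.1719893 ] 0.009700756332855888
[ 0.46849703 -0.26428404  0.05717224] [0.10014087 0.34884804 0.18327341] 0.009936433500511372
[ 0.46852109 -0.26423863  0.0571818 ] [-0.06629141  0.11201838 -0.29617243] 0.009915751484298185
[ 0.46849109 -0.26427136  0.05716444] [ 0.61359958  1.08444813 -0.20303967] 0.010079891878251514
```

```bash
python3 -m creep '[[0,0,0,-8,0,0,0],[0,0,0,-12,0,0,0],[0,0,0,-15,0,0,0],[0,0,0,-15,0,0,0],[0,0,0,-15,0,0,0],[0,0,0,-20,0,0,0],[0,0,0,-20,0,0,0],[0,0,0,-10,0,0,0],[0,0,0,-3,0,0,0],[0,0,0,0,0,0,0]]'
python3 go.py .4685 .137 .175 -4
python3 - <<'E'
from workcell import ctrl
from h import *
c=ctrl.camera("wrist");pickle.dump(c,open('w9.pkl','wb'))
cv2.imwrite('pics/w9.png',cv2.resize(c['image'][:,:,::-1][120:270,210:410],None,fx=4,fy=4,interpolation=cv2.INTER_CUBIC))
c=ctrl.camera("scene")
cv2.imwrite('pics/s9.png',cv2.resize(c['image'][:,:,::-1][140:260,270:420],None,fx=4,fy=4,interpolation=cv2.INTER_CUBIC))
E
```

```text
clock: 9.98
eef_pos: [0.4676, -0.2639, 0.1879]
tcp_rot: [179.6, -0.4, 10.8]
wrist_force: [0.2, -0.2, -1.6]
grip_width: 0.0096
t 9.98 pos [ 0.4676 -0.2639  0.1879] rot [179.59  -0.37  10.77] F [ 0.2 -0.2 -1.6] M [-0.1   0.02  0.02] w 0.0096
shift [  75.7 -393.7   10.6] rot [ 0.36 -0.42 14.77]
```

View pics/w9.png

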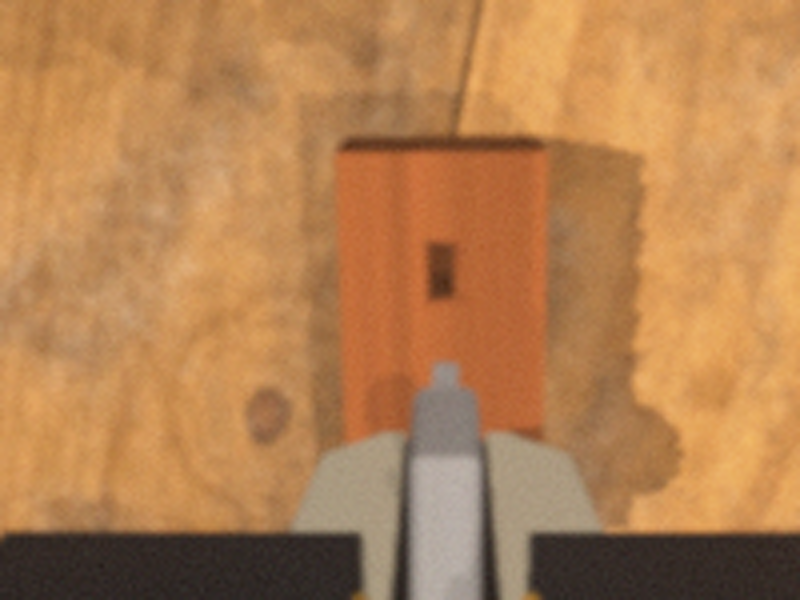

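View pics/s9.png

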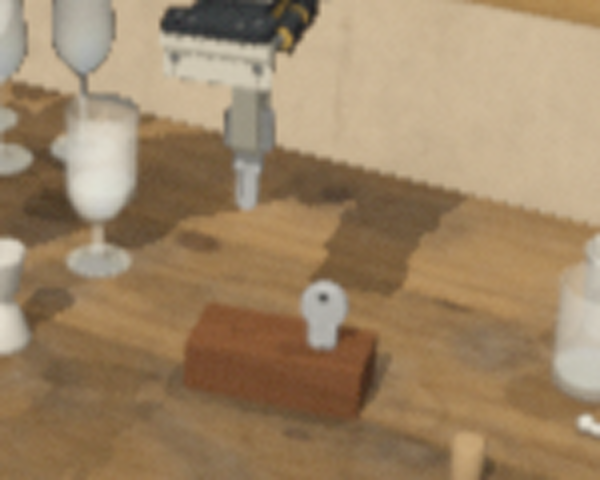

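```bash
python3 - <<'E'
from h import *
from scipy.spatial.transform import Rotation as Ro
w=pickle.load(open('w9.pkl','rb'))
f=lambda l:[((x+.5)/4-.5+210,(y+.5)/4-.5+120) for x,y in l]
p=onplane(w,f([(441.5,271),(430,242),(454,298)]),.04);print(p.round(4),p[1]-p[2])
tcp=np.array([.4676,-.2639,.1879]);print('cam-tcp in tool',)
# socket offset est vs truth in tool frame
Rt=Ro.from_euler('xyz',[179.59,-.37,10.77],degrees=True)
truth=np.array([.4685,-.2643,.04])
print('bias world',p[0]-truth,'tool',Rt.inv().apply(p[0]-truth))
E
```

```text
[[ 0.4672 -0.2621  0.04  ]
 [ 0.4624 -0.2543  0.04  ]
 [ 0.4724 -0.2694  0.04  ]] [-0.00996296  0.01510895  0.        ]
cam-tcp in tool
bias world [-1.25282047e-03  2.15494591e-03 -2.08166817e-17] tool [-8.28046852e-04 -2.35099933e-03 -2.21711901e-05]
```

```bash
python3 -m creep '[[0,7,-36,-4,0,0,1.5],[0,6,-38,-4,0,0,1.5],[0,5,-38,-4,0,0,1.5],[0,4,-38,-4,0,0,1.5],[0,3,-38,-4,0,0,1.5],[0,2,-38,-3,0,0,1.5],[0,1,-38,-2,0,0,1.5],[0,0,-38,-2,0,0,1.5],[0,-1,-38,0,0,0,1.5],[0,-2,-30,0,0,0,1.5]]'
python3 go.py .469 .138 .222 -4
```

```text
clock: 10.92
eef_pos: [0.4583, 0.119, 0.197]
tcp_rot: [179.9, 1.0, -5.6]
wrist_force: [0.3, -0.8, -0.7]
grip_width: 0.0096
t 10.92 pos [0.4583 0.119  0.197 ] rot [179.86   0.97  -5.62] F [ 0.3 -0.8 -0.7] M [-0.1   0.05 -0.01] w 0.0096
shift [  8.3 -19.9 -25.2] rot [ 0.13  0.97 -1.62]
```

```bash
python3 -m creep '[[0,4,-8,-10,0.1,0.9,-0.8],[0,3,-8,-10,0,0,-0.6],[0,0,-4,-6,0,0,0],[0,0,0,0,0,0,0],[0,0,0,0,0,0,0]]'
python3 go.py .469 .138 .222 -4
```

```text
clock: 11.33
eef_pos: [0.4644, 0.1435, 0.2193]
tcp_rot: [179.9, 0.6, -3.8]
wrist_force: [-0.3, -0.9, -0.9]
grip_width: 0.0099
t 11.33 pos [0.4644 0.1435 0.2193] rot [179.89   0.58  -3.75] F [-0.3 -0.9 -0.9] M [-0.1   0.07  0.  ] w 0.0099
shift [ 4.9  5.2 -2.7] rot [0.11 0.58 0.25]
```

```bash
python3 -m creep '[[0,4,5,-2,0,0.6,0.2],[0,1,0,0,0,0,0],[0,0,0,0,0,0,0],[0,0,0,0,0,0,0]]'
python3 go.py .469 .138 .222 -4
python3 - <<'E'
from workcell import ctrl
from h import *
c=ctrl.camera("wrist");pickle.dump(c,open('w10.pkl','wb'))
print(ctrl.get_state()['eef_pos'])
cv2.imwrite('pics/w10.png',cv2.resize(c['image'][:,:,::-1][120:270,210:410],None,fx=4,fy=4,interpolation=cv2.INTER_CUBIC))
E
```

```text
clock: 11.67
eef_pos: [0.4701, 0.1336, 0.2208]
tcp_rot: [179.8, -0.0, -4.3]
wrist_force: [0.3, -0.6, -0.9]
grip_width: 0.0099
t 11.67 pos [0.4701 0.1336 0.2208] rot [ 1.7982e+02 -4.0000e-02 -4.2800e+00] F [ 0.3 -0.6 -0.9] M [-0.06  0.14  0.01] w 0.0099
shift [-1.4 -4.3 -1.2] rot [ 0.18 -0.04 -0.28]
[0.47001802 0.13363227 0.22074119]
```

View pics/w10.png

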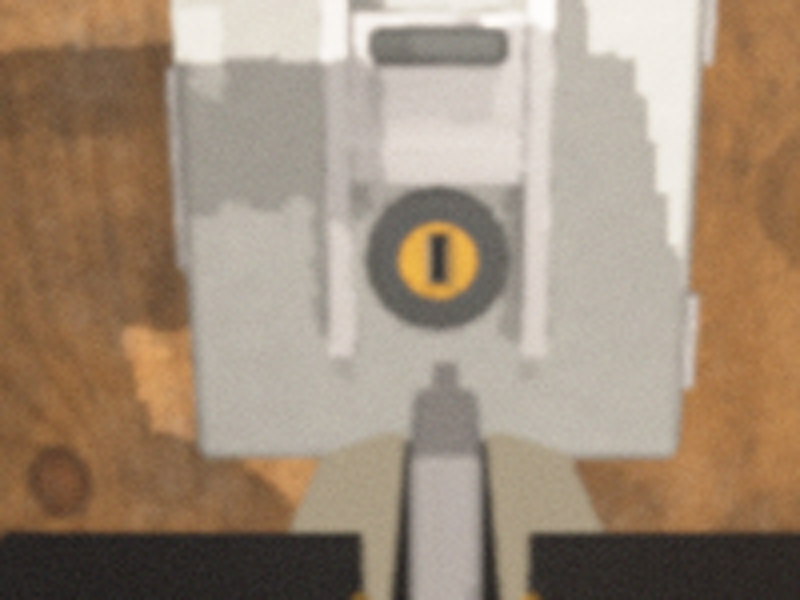

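```bash
python3 - <<'E'
from h import *
from scipy.spatial.transform import Rotation as Ro
w=pickle.load(open('w10.pkl','rb'))
f=lambda l:[((x+.5)/4-.5+210,(y+.5)/4-.5+120) for x,y in l]
p=onplane(w,f([(438,259.5),(438,235),(438,283)]),.074);print(p.round(4))
e=onplane(w,f([(683,300),(677,455),(200,455),(185,270)]),.07)
d=e[0]-e[1];print('R',np.degrees(np.arctan2(-d[0],d[1])));d=e[3]-e[2];print('L',np.degrees(np.arctan2(-d[0],d[1])));d=e[1]-e[2];print('front',np.degrees(np.arctan2(d[1],d[0])),np.linalg.norm(d))
d=p[1]-p[2];print('slot',np.degrees(np.arctan2(-d[0],d[1])))
Rt=Ro.from_euler('xyz',[179.82,-.04,-4.28],degrees=True)
print('target tcp',p[0]-Rt.apply([-.00083,-.00235,0]))
E
```

```text
[[0.4683 0.1398 0.074 ]
 [0.4689 0.1469 0.074 ]
 [0.4678 0.1328 0.074 ]]
R -3.0899693896795246
L -3.358985740485616
front -4.2715541080728485 0.1469718226138715
slot -4.370763731518548
target tcp [0.46896025 0.13736445 0.07400796]
```

```bash
python3 -m creep '[[0,-1,-4,15,0,0,0],[0,0,0,20,0,0,0],[0,0,0,20,0,0,0],[0,0,0,15,0,0,0],[0,0,0,6,0,0,0],[0,0,0,0,0,0,0]]'
python3 go.py .469 .1374 .13 -4.1
```

```text
clock: 12.22
eef_pos: [0.4704, 0.1361, 0.1431]
tcp_rot: [179.9, -0.2, -4.5]
wrist_force: [-0.4, 0.1, -1.6]
grip_width: 0.0099
t 12.22 pos [0.4704 0.1361 0.1431] rot [179.87  -0.21  -4.46] F [-0.4  0.1 -1.6] M [-0.08  0.13  0.03] w 0.0099
shift [-1.6 -1.2 13.1] rot [ 0.14 -0.21 -0.36]
```

```bash
python3 -m creep '[[0,-1.5,-1,6,0,0,-0.3],[0,0,0,5,0,0,0],[0,0,0,2,0,0,0],[0,0,0,0,0,0,0]]'
python3 go.py .469 .1374 .13 -4.1
python3 - <<'E'
from workcell import ctrl
from h import *
c=ctrl.camera("wrist");pickle.dump(c,open('w11.pkl','wb'))
cv2.imwrite('pics/w11.png',cv2.resize(c['image'][:,:,::-1][120:270,210:410],None,fx=4,fy=4,interpolation=cv2.INTER_CUBIC))
c=ctrl.camera("scene")
cv2.imwrite('pics/s11.png',cv2.resize(c['image'][:,:,::-1][120:230,160:270],None,fx=5,fy=5,interpolation=cv2.INTER_CUBIC))
E
```

```text
clock: 12.55
eef_pos: [0.4699, 0.1373, 0.1311]
tcp_rot: [179.9, -0.3, -4.1]
wrist_force: [-0.4, -0.3, -1.0]
grip_width: 0.0096
t 12.55 pos [0.4699 0.1373 0.1311] rot [179.9   -0.33  -4.15] F [-0.4 -0.3 -1. ] M [-0.03  0.05  0.02] w 0.0096
shift [-0.9 -0.   1.1] rot [ 0.1  -0.33 -0.05]
```

View pics/w11.png

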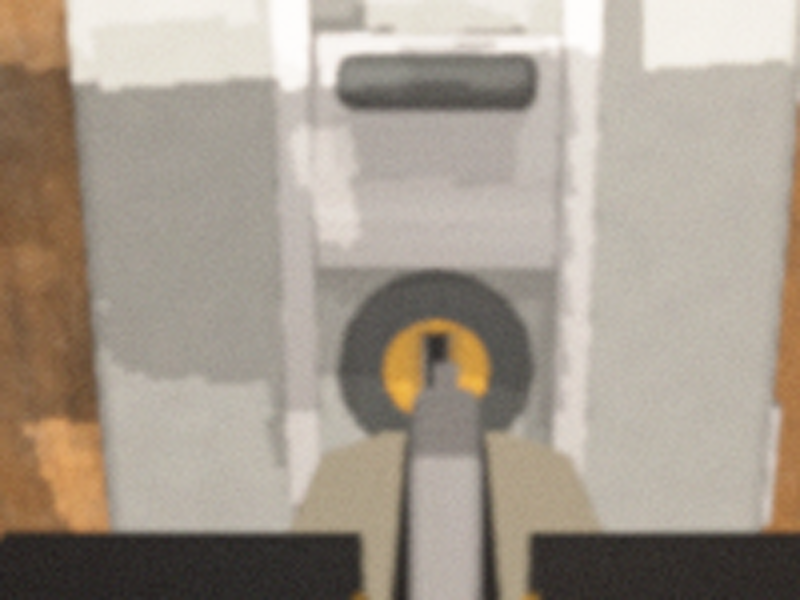

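View pics/s11.png

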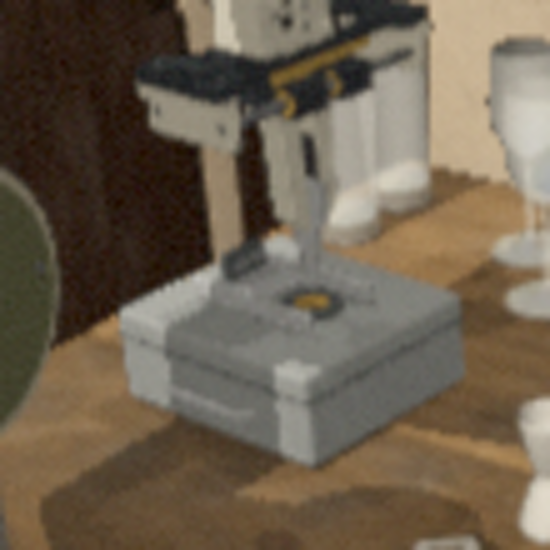

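```bash
python3 -m creep '[[0,-0.9,0,2,0,-0.3,0],[0,0,0,3,0,0,0],[0,0,0,2,0,0,0]]'
python3 go.py .469 .1374 .12 -4.1
python3 - <<'E'
from workcell import ctrl
from h import *
c=ctrl.camera("scene"); p=ctrl.get_state()['eef_pos']
u0,v0=190,140
big=cv2.resize(c['image'][:,:,::-1][v0:v0+60,u0:u0+70],None,fx=10,fy=10,interpolation=cv2.INTER_CUBIC)
for X,col in [(p+[0,0,-.0472],(0,0,255)),(p,(255,0,0)),([.4675,.1385,.074],(0,255,0)),([.4675+.0005,.1385+.007,.074],(0,255,0)),([.4675-.0005,.1385-.007,.074],(0,255,0))]:
    q=(proj(c,[X])[0]-[u0,v0]+.5)*10;cv2.circle(big,tuple(int(a) for a in q),3,col,-1)
cv2.imwrite('pics/s12.png',big)
c=ctrl.camera("wrist")
cv2.imwrite('pics/w12.png',cv2.resize(c['image'][:,:,::-1][170:270,270:370],None,fx=6,fy=6,interpolation=cv2.INTER_CUBIC))
E
```

```text
clock: 12.9
eef_pos: [0.4706, 0.1377, 0.126]
tcp_rot: [180.0, -0.2, -4.1]
wrist_force: [-0.6, -0.2, -0.7]
grip_width: 0.0098
t 12.9 pos [0.4706 0.1377 0.126 ] rot [179.96  -0.22  -4.14] F [-0.6 -0.2 -0.7] M [-0.08  0.11  0.01] w 0.0098
shift [-1.6  0.4  6. ] rot [ 0.04 -0.22 -0.04]
```

View pics/s12.png

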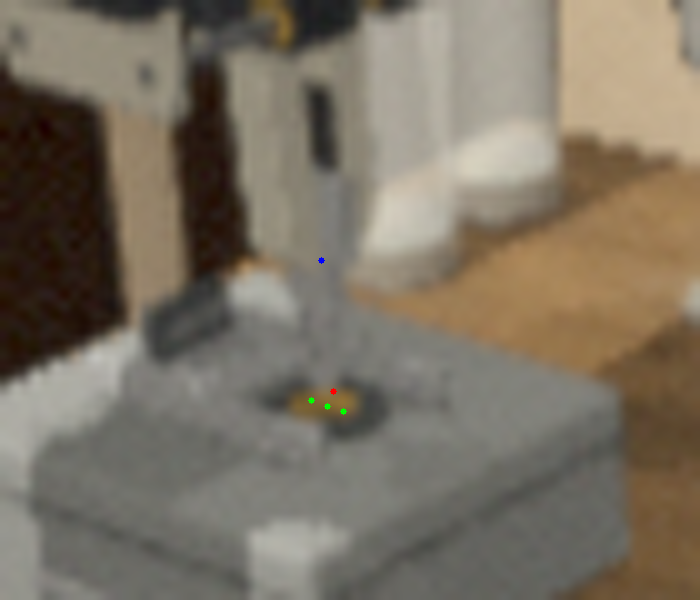

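View pics/w12.png

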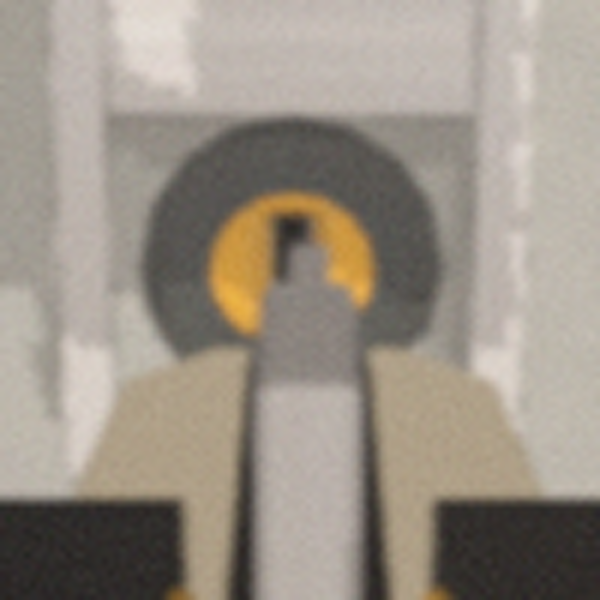

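```bash
python3 -m creep '[[0,-1.6,0.2,0,0,0,0],[0,0,0,0,0,0,0]]'
python3 go.py .469 .1374 .12 -4.1
python3 -m creep '[[0,-1,0,0,0,-0.2,0],[0,0,0,0,0,0,0]]'
python3 go.py .469 .1374 .12 -4.1
```

```text
clock: 13.17
eef_pos: [0.4685, 0.1375, 0.1256]
tcp_rot: [179.9, -0.2, -4.1]
wrist_force: [0.5, 0.1, -1.1]
grip_width: 0.0099
t 13.17 pos [0.4685 0.1375 0.1256] rot [ 1.7994e+02 -1.6000e-01 -4.1400e+00] F [ 0.5  0.1 -1.1] M [-0.04  0.08 -0.02] w 0.0099
shift [0.5 0.1 5.6] rot [ 0.06 -0.16 -0.04]
clock: 13.33
eef_pos: [0.4673, 0.1376, 0.1257]
tcp_rot: [179.9, 0.1, -4.1]
wrist_force: [-0.1, 0.2, -0.7]
grip_width: 0.0096
t 13.33 pos [0.4673 0.1376 0.1257] rot [ 1.7994e+02  6.0000e-02 -4.1400e+00] F [-0.1  0.2 -0.7] M [-0.09  0.03  0.03] w 0.0096
shift [1.7 0.1 5.7] rot [ 0.06  0.06 -0.04]
```

```bash
python3 -m creep '[[0,1.6,0,0,0,0.2,0],[0,0,0,0,0,0,0]]'
python3 go.py .469 .1374 .12 -4.1
python3 - <<'E'
from workcell import ctrl
from h import *
c=ctrl.camera("wrist")
cv2.imwrite('pics/w13.png',cv2.resize(c['image'][:,:,::-1][170:270,270:370],None,fx=6,fy=6,interpolation=cv2.INTER_CUBIC))
E
```

```text
clock: 13.5
eef_pos: [0.4691, 0.1375, 0.1258]
tcp_rot: [179.9, -0.2, -4.1]
wrist_force: [-0.3, 0.3, -0.0]
grip_width: 0.0097
t 13.5 pos [0.4691 0.1375 0.1258] rot [ 1.7994e+02 -1.7000e-01 -4.1400e+00] F [-0.3  0.3 -0. ] M [-0.06  0.08  0.01] w 0.0097
shift [-0.1  0.1  5.8] rot [ 0.06 -0.17 -0.04]
```

View pics/w13.png

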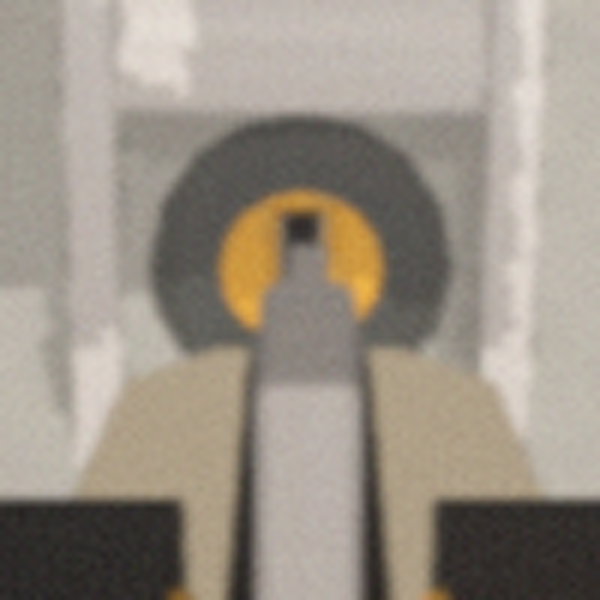

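```bash
python3 -m creep '[[0,0,0,3,0,0,0],[0,0,0,3,0,0,0],[0,0,0,0,0,0,0]]'
python3 go.py .469 .1374 .091 -4.1
python3 -m creep '[[0,0,0,3,0,0,0],[0,0,0,2,0,0,0]]'
python3 go.py .469 .1374 .091 -4.1
```

```text
clock: 13.8
eef_pos: [0.4692, 0.1375, 0.1194]
tcp_rot: [180.0, -0.2, -4.1]
wrist_force: [-0.4, 0.1, -0.8]
grip_width: 0.0097
t 13.8 pos [0.4692 0.1375 0.1194] rot [179.95  -0.19  -4.14] F [-0.4  0.1 -0.8] M [-0.03  0.09  0.02] w 0.0097
shift [-0.3  0.1 28.4] rot [ 0.05 -0.19 -0.04]
clock: 13.97
eef_pos: [0.4693, 0.1376, 0.1141]
tcp_rot: [180.0, -0.2, -4.1]
wrist_force: [-0.4, -0.6, -0.5]
grip_width: 0.0099
t 13.97 pos [0.4693 0.1376 0.1141] rot [179.95  -0.2   -4.14] F [-0.4 -0.6 -0.5] M [-0.04  0.1   0.04] w 0.0099
shift [-0.4  0.2 23.1] rot [ 0.05 -0.2  -0.04]
```

```bash
python3 -m creep '[[0,0,0.7,2,0,0,0],[0,0,-0.7,2,0,0,0],[0,0,-0.7,2,0,0,0],[0,0,0.7,2,0,0,0]]'
python3 go.py .469 .1374 .091 -4.1
```

```text
clock: 14.3
eef_pos: [0.469, 0.1368, 0.1054]
tcp_rot: [179.9, -0.1, -4.1]
wrist_force: [-2.1, -0.7, 1.2]
grip_width: 0.0097
t 14.3 pos [0.469  0.1368 0.1054] rot [ 1.7986e+02 -1.5000e-01 -4.1400e+00] F [-2.1 -0.7  1.2] M [-0.22  0.44 -0.03] w 0.0097
shift [-0.1 -0.6 14.4] rot [ 0.14 -0.15 -0.04]
```

```bash
python3 -m creep '[[0,0,-0.7,2,0,0,0],[0,0,-0.6,2,0,0,0],[0,0,0.7,2,0,0,0]]'
python3 go.py .469 .1374 .091 -4.1
python3 -m creep '[[0,0,0.6,2.5,0,0,0],[0,0,-0.7,2.5,0,0,0],[0,0,0.7,2.5,0,0,0]]'
python3 go.py .469 .1374 .091 -4.1
```

```text
clock: 14.55
eef_pos: [0.469, 0.1367, 0.0989]
tcp_rot: [179.8, -0.1, -4.2]
wrist_force: [-1.7, 2.5, 6.4]
grip_width: 0.0099
t 14.55 pos [0.469  0.1367 0.0989] rot [ 1.7978e+02 -1.4000e-01 -4.1600e+00] F [-1.7  2.5  6.4] M [0.31 0.4  0.  ] w 0.0099
shift [-0.1 -0.7  7.9] rot [ 0.22 -0.14 -0.06]
clock: 14.8
eef_pos: [0.4691, 0.1377, 0.0923]
tcp_rot: [180.0, -0.1, -4.2]
wrist_force: [-1.4, 0.4, 4.8]
grip_width: 0.0098
t 14.8 pos [0.4691 0.1377 0.0923] rot [ 1.7997e+02 -1.4000e-01 -4.1500e+00] F [-1.4  0.4  4.8] M [ 0.2   0.78 -0.05] w 0.0098
shift [-0.1  0.3  1.3] rot [ 0.03 -0.14 -0.05]
```

```bash
python3 -m creep '[[0,0,0.4,2.5,0,0,0],[0,0,-0.4,2.5,0,0,0],[0,0,0,2,0,0,0]]'
python3 go.py .469 .1374 .091 -4.1
python3 - <<'E'
from workcell import ctrl
from h import *
c=ctrl.camera("wrist");pickle.dump(c,open('w14.pkl','wb'))
cv2.imwrite('pics/w14.png',cv2.resize(c['image'][:,:,::-1][120:270,210:410],None,fx=4,fy=4,interpolation=cv2.INTER_CUBIC))
c=ctrl.camera("scene")
cv2.imwrite('pics/s14.png',cv2.resize(c['image'][:,:,::-1][140:200,190:260],None,fx=10,fy=10,interpolation=cv2.INTER_CUBIC))
E
```

```text
clock: 15.05
eef_pos: [0.4696, 0.1383, 0.0906]
tcp_rot: [-180.0, -0.2, -4.1]
wrist_force: [-13.6, -5.0, 23.4]
grip_width: 0.0096
t 15.05 pos [0.4696 0.1383 0.0906] rot [-1.7998e+02 -1.5000e-01 -4.1300e+00] F [-13.6  -5.   23.4] M [-1.11  2.86 -0.08] w 0.0096
shift [-0.5  1.  -0.4] rot [-0.02 -0.15 -0.03]
```

View pics/w14.png

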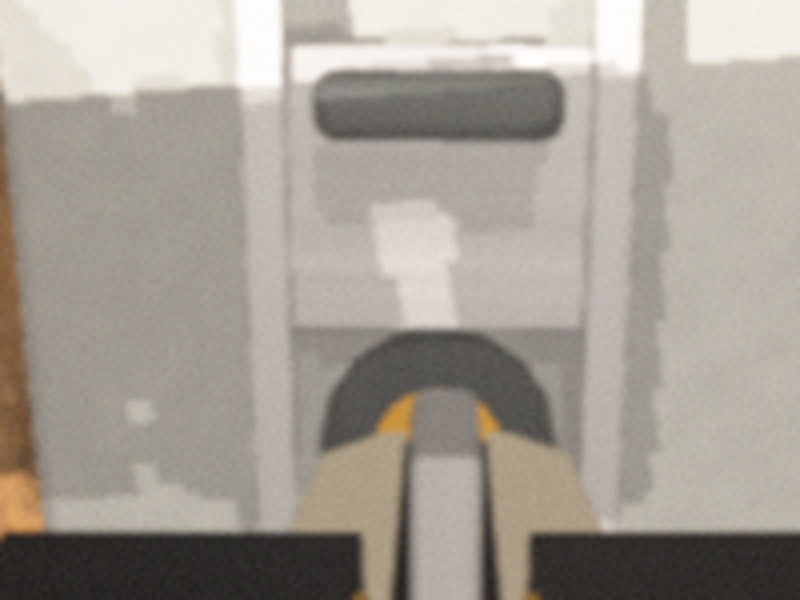

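View pics/s14.png

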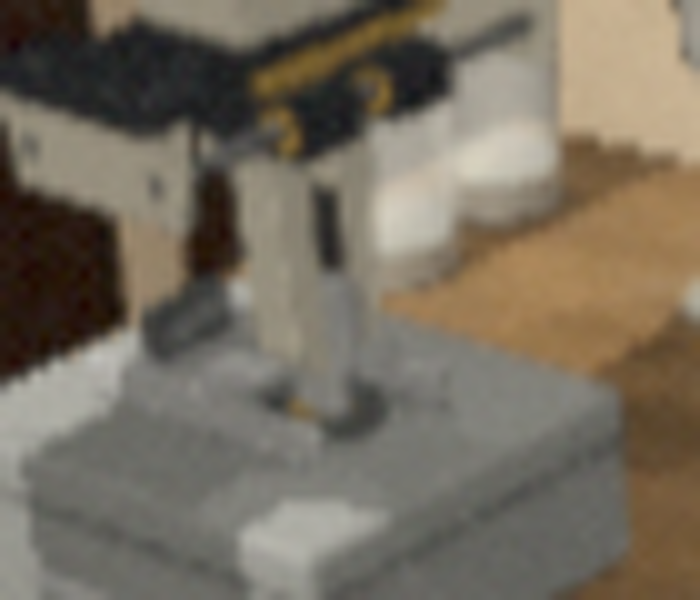

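```bash
python3 -m creep '[[0,-0.7,0.5,0.5,0,0,0],[0,0,0,0.5,0,0,0],[0,0,0,0.5,0,0,0]]'
python3 go.py .469 .1378 .091 -4.1
```

```text
clock: 15.4
eef_pos: [0.4692, 0.1382, 0.0909]
tcp_rot: [-179.9, -0.2, -4.1]
wrist_force: [-5.3, -2.8, 9.9]
grip_width: 0.0097
t 15.4 pos [0.4692 0.1382 0.0909] rot [-179.93   -0.22   -4.11] F [-5.3 -2.8  9.9] M [-0.74  1.17 -0.06] w 0.0097
shift [-0.2  0.4 -0.1] rot [-0.07 -0.22 -0.01]
```

```bash
python3 -m creep '[[0,0,0.2,0.3,0,0,5],[0,0,0,0.3,0,0,6],[0,0,0,0.3,0,0,6],[0,0,0,0.3,0,0,6]]'
python3 go.py .469 .1376 .091 -94
```

```text
clock: 15.73
eef_pos: [0.469, 0.138, 0.0909]
tcp_rot: [-179.9, -0.1, -27.8]
wrist_force: [-6.0, -2.0, 9.0]
grip_width: 0.0098
t 15.73 pos [0.469  0.138  0.0909] rot [-1.7989e+02 -1.3000e-01 -2.7790e+01] F [-6. -2.  9.] M [-0.61  1.08  0.06] w 0.0098
shift [ 0.2  0.3 -0.1] rot [-1.800e-01 -5.000e-02  6.621e+01]
```

```bash
python3 -m creep '[[0,0,0,0.2,0,0,7],[0,0,0,0.2,0,0,7],[0,0,0,0.2,0,0,7],[0,0,0,0.2,0,0,7]]'
python3 go.py .469 .1376 .091 -94
python3 -m creep '[[0,0,0,0.2,0,0,7],[0,0,0,0.2,0,0,7],[0,0,0,0.2,0,0,7]]'
python3 go.py .469 .1376 .091 -94
```

```text
clock: 16.07
eef_pos: [0.4684, 0.1385, 0.0909]
tcp_rot: [-179.9, 0.0, -56.5]
wrist_force: [-4.1, -3.8, 7.9]
grip_width: 0.0101
t 16.07 pos [0.4684 0.1385 0.0909] rot [-1.799e+02  3.000e-02 -5.649e+01] F [-4.1 -3.8  7.9] M [-0.63  1.01  0.07] w 0.0101
shift [ 1.1 -0.  -0.1] rot [-0.09  0.06 37.51]
clock: 16.32
eef_pos: [0.4683, 0.1386, 0.0909]
tcp_rot: [-179.9, 0.1, -78.0]
wrist_force: [-4.5, -2.6, 7.1]
grip_width: 0.01
t 16.32 pos [0.4683 0.1386 0.0909] rot [-1.7994e+02  6.0000e-02 -7.7970e+01] F [-4.5 -2.6  7.1] M [-0.61  1.01  0.12] w 0.01
shift [ 1.1 -0.4 -0.1] rot [-0.05  0.07 16.03]
```

```bash
python3 -m creep '[[0,0,0,0.2,0,0,7],[0,0,0,0.2,0,0,7],[0,0,0,0.2,0,0,2]]'
python3 go.py .469 .1376 .091 -94
python3 - <<'E'
from workcell import ctrl
from h import *
c=ctrl.camera("wrist");pickle.dump(c,open('w15.pkl','wb'))
cv2.imwrite('pics/w15.png',cv2.resize(c['image'][:,:,::-1][120:270,210:410],None,fx=4,fy=4,interpolation=cv2.INTER_CUBIC))
c=ctrl.camera("scene")
cv2.imwrite('pics/s15.png',cv2.resize(c['image'][:,:,::-1][140:200,190:260],None,fx=10,fy=10,interpolation=cv2.INTER_CUBIC))
cv2.imwrite('pics/s15f.png',c['image'][:,:,::-1])
E
```

```text
clock: 16.57
eef_pos: [0.4683, 0.1386, 0.0909]
tcp_rot: [-180.0, 0.1, -94.7]
wrist_force: [-4.2, -2.9, 7.6]
grip_width: 0.0097
t 16.57 pos [0.4683 0.1386 0.0909] rot [-1.7998e+02  7.0000e-02 -9.4720e+01] F [-4.2 -2.9  7.6] M [-0.56  0.97  0.1 ] w 0.0097
shift [ 1.  -0.7 -0.1] rot [-0.02  0.07 -0.72]
```

View pics/w15.png

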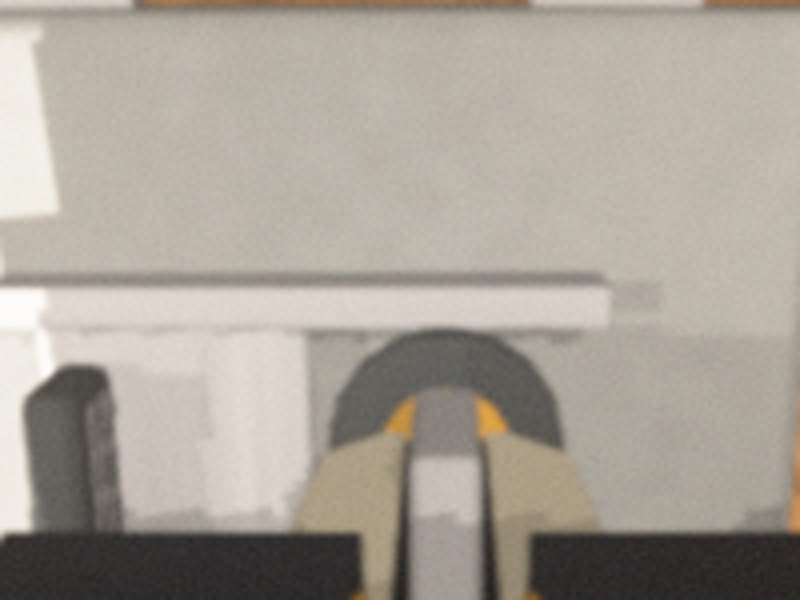

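View pics/s15.png

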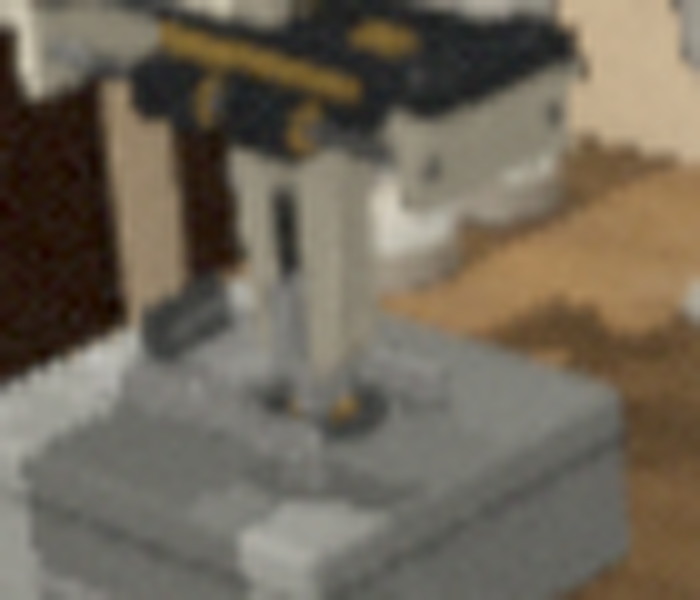

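View pics/s15f.png

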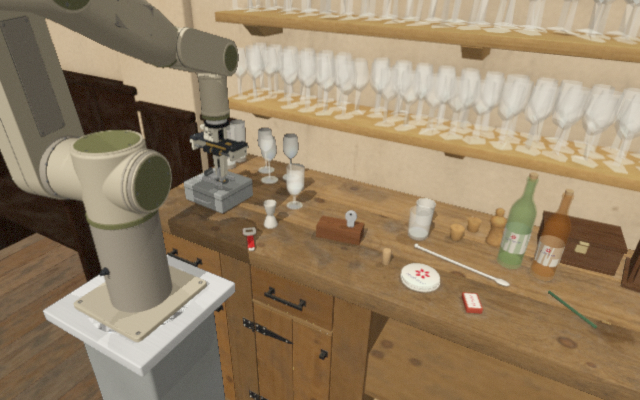

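```bash
python3 -m creep '[[0,0,0,0.2,0,0,0.3],[0,0,0,0.2,0,0,0],[0,0,0,0.2,0,0,0],[0,0,0,0,0,0,0],[0,0,0,0,0,0,0],[0,0,0,0,0,0,0]]'
python3 go.py .469 .1376 .091 -94
python3 - <<'E'
from workcell import ctrl
s=ctrl.get_state();print(s['qd'],s['joint_pos'])
print(ctrl.hand_in())
E
```

```text
clock: 17.17
eef_pos: [0.4683, 0.1386, 0.0909]
tcp_rot: [180.0, 0.0, -94.7]
wrist_force: [-2.6, -2.6, 5.4]
grip_width: 0.0099
t 17.17 pos [0.4683 0.1386 0.0909] rot [ 1.7998e+02  4.0000e-02 -9.4680e+01] F [-2.6 -2.6  5.4] M [-0.5   0.79  0.09] w 0.0099
shift [ 1.  -0.8 -0.1] rot [ 0.02  0.04 -0.68]
[-0.03883446  0.07742802 -0.10627665 -0.06567533  0.07989104 -0.17527907] [ 1.04364351e+01 -4.15054271e+00  1.10829971e+02  4.64822356e-02
  7.33301140e+01  1.05106947e+02]
the job is handed in; nothing more can be done
None
```

I opened the cash box and handed the job in at 17.2 s, with the fingers still gripping the key in the turned lock.

- **Dust cover:** I pushed it by its thumb tab to the end stop, where the force reached about 38 N. The wrist camera views after I backed away show it staying open.
- **Key:** I took the square-headed key and pushed it home with small wiggles along y. It went past both pins and stopped firmly at 23 N, at the height where the key should be fully home. It did not slip in the fingers.
- **Turn:** I turned the key 90.6° clockwise. With the key's play in the slot, that puts the lock at roughly 1.48 to 1.58 rad.

**Last checks:**
- **Grip:** The pads were 9.9 mm apart on the 10 mm key head, and the key was upright to within about 0.3° (judged from the tool angle).
- **Load and movement:** The load on the wrist was small, about 5 N and 0.09 N m of spring torque, and the arm was still.
- **Surroundings:** The last scene picture shows the round-headed key still in its stand and the jigger, goblet, tumbler and cork standing, apparently unmoved. I checked this by eye and did not measure it.

**Disagreements:** The first wrist camera picture of the cover put it about 5 mm further along y than the top camera did. Later wrist views were within 1 to 2 mm of the top camera. I corrected for this using the key's own socket, and the key then went in without jamming. I could not read the lock and cover positions directly, so those are worked out from the arm's pose and the pictures.

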